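# Put the mixed-up lids back on their own jars before the firing

## Robot

A 6-joint arm with a two-finger parallel gripper is mounted at the origin on the work surface. World frame = base frame: x ahead of the robot, y to its left, z up, the work surface at z = 0. Lengths are in mm, angles in rad, forces in N, time in s.
With the tool pointing down it reaches from about 300 to 775 mm from the base axis. Payload 14.6 kg.
Tool frame: the origin (TCP) lies midway between the tips of the shut fingers; the grasp point (between the pads) lies 19 mm behind it (manip.grip_point_offset is the distance from the TCP to the grasp point, in mm); x points along the fingers, z is the direction in which the jaws open and shut, and the axes are right-handed (so a half turn about x gives the same grasp; the last joint's range is limited). The gripper opens to 94 mm and grips with 3 to 60 N. Pads are 16 mm wide; open, the fingers measure 119 mm over their backs; the gripper's body (75 mm by 177 mm) begins 78 mm behind the grasp point.
Start: joints at [1.266, 0.3, 1.521, -0, 1.321, -0.067], TCP at [129.559, 534.513, 205.446] pointing down, gripper open.
Joint ranges: [-3.03, 3.03], [-0.79, 2.21], [0.23, 2.52], [-1.04, 4.18], [0, 3.07], [-2.55, 2.55]. Speed limits (rad/s): [2.22, 2.22, 2.57, 3.14, 3.14, 3.14].

## Interface

Orientations are given as [roll, pitch, yaw] about the fixed x, y, z axes, in that order (R = Rz(yaw) Ry(pitch) Rx(roll)).
In Python, from cell import manip, camera, calibration, order gives the robot as it stands.
- The arm moves only by the tool jog_arm, never from a script. Its arguments are lists of equal length, an entry for each row: "turn": the turn, a rotation vector about the tool's x, y, z in degrees, a list of three; "dp": the shift along the tool's x, y, z in cm, a list of three; "gripper": the closure, from 0 (fully open) to 1 (shut). In form: {"turn": [[ax, ay, az], ...], "dp": [[tx, ty, tz], ...], "gripper": [gripper, ...]}. A call has 1 to 8 rows; each row shifts and turns the pose as measured when the row begins, along the tool's axes as they then stand; what a row does not reach is not made up. A row lasts 1/8 s, in which the tool goes at most 62.5 mm and 10.7 degrees, less where a joint would pass 70% of its speed; a pose out of reach is approached as far as the arm can. A call is refused whole if a number of a shift passes 6.25 or a number of a turn 10.7, either way. A call with a gripper value outside its range is refused whole. The fingers move at their own pace and stop on an object; "grip_force" is the grip in N (left out, the last holds). Time passes only in rows, so rows that do not move let the fingers close. It gives the time, the measured TCP pose, the force and the opening at its end, in the units of the state.
- manip.read_state(): the state, without advancing time (a new reading comes with each control period).
- camera(name): name is "side" or "top"; returns (picture, depth): 480x640x3 uint8, red, green, blue; 480x640 float32, mm along the optical axis (not along the pixel's ray), 0 where there is no reading.
- calibration(name): a dict with "K" (3x3 intrinsics, pixels), "world_from_camera" (4x4, takes a point from camera to world coordinates). Camera axes: x right, y down, z forward; pixel columns grow to the right and rows downward; lengths in mm; the calibration is good to about 2 mm. A picture is of the moment at which its call begins. calibration takes no time and is no camera call.
- order.sign_off(): hands the job in, once; it reports no verdict.
The state is a dict: "clock": time; "joints": joint angles; "qd": joint speeds; "effort": joint torques, N m; "eef_pos": TCP position; "eef_rot": TCP orientation; "wrist_force": force on the tool from outside, world axes, zero at the start; "moment": the same for the moment, N m; "finger_gap": finger opening in mm.
Only numpy, scipy, OpenCV 4.12 (cv2) and the standard library are available. Lean on these libraries where they do the work, as an engineer would, in place of code of your own. Each camera call takes 0.05 s, during which the arm holds its last target.

## Task

The lids of the three lidded clay jars have been mixed up: every jar wears another jar's lid. Give each jar its own lid, round on round, square on square and oblong on oblong, each lying flat and centred with its key in the mouth and turned in line with its jar; the empty plaster bat is there to park a lid on meanwhile. The clay is unfired, so set the lids down and do not drop them, and leave the jars and the two cups standing where they are.

Things in the scene. Friction and masses are not known exactly. Their poses are not given: they have to be found in the camera images.
- jar_round: Round bellied jar of brown clay, 112 mm across at the belly. On top it has a low round neck: outside 62 mm, round mouth 50 mm wide, flat rim 110 mm above the table. Loose, weighs about 0.7 kg. Origin at the centre of its underside, on the table; z up through the centre of the mouth.
- jar_square: Square straight-sided slab jar of brown clay, 104 x 104 mm. On top it has a low round neck: outside 62 mm, round mouth 50 mm wide, flat rim 98 mm above the table. Loose, weighs about 0.7 kg. Origin at the centre of its underside, on the table; z up through the centre of the mouth; x and y square to its sides.
- jar_oblong: Oblong straight-sided slab jar of brown clay, 136 mm along its x by 88 mm along its y. On top it has a low round neck: outside 62 mm, round mouth 50 mm wide, flat rim 86 mm above the table. Loose, weighs about 0.7 kg. Origin at the centre of its underside, on the table; z up through the centre of the mouth.
- lid_round: Round brown clay lid, 88 mm across, plate 8 mm thick, 0.13 kg. Below: round key 36 mm across, 7 mm deep, drops into any jar's mouth (7 mm play all round). Origin at the centre of the plate's underside: at rim height on a jar, 29 mm above the table on the bat; z up. Round knob, 21 mm at the foot, 25 mm near its top, which is 40 mm above the origin. Starts on the square jar.
- lid_square: Square brown clay lid, 80 x 80 mm, x and y along its sides, plate 8 mm thick, 0.13 kg. Below: round key 36 mm across, 7 mm deep, drops into any jar's mouth (7 mm play all round). Origin at the centre of the plate's underside: at rim height on a jar, 29 mm above the table on the bat; z up. Knob: a 23 x 23 mm block, sides along x and y, top 40 mm above the origin. Starts on the oblong jar.
- lid_oblong: Oblong brown clay lid, 104 mm along its x by 68 mm along its y, plate 8 mm thick, 0.13 kg. Below: round key 36 mm across, 7 mm deep, drops into any jar's mouth (7 mm play all round). Origin at the centre of the plate's underside: at rim height on a jar, 29 mm above the table on the bat; z up. Grip: a bar 50 mm along x by 18 mm along y, top 40 mm above the origin. Starts on the round jar.
- bat: White round plaster bat lying on the table, 170 mm across, 22 mm thick, fixed, empty at the start: the free spot. Origin at the centre of its underside.
- cup_a: Small tapered brown clay cup among the jars, 72 mm across the rim, 46 mm across the foot, 75 mm tall, loose. To be left standing. Origin at the centre of its underside.
- cup_b: A second cup like cup_a, also among the jars and to be left standing. Origin at the centre of its underside.
Things that resemble listed ones, but are neither listed nor needed, are in the scene too. Leave any blue or green look-alike of the lid_oblong alone.

How it is judged (in metres and radians):
At the end, for the whole second after the job is handed in: Each lid on the jar of its own shape: centred within 10 mm, plate on the rim (within -3 to +4 mm) with the key in the mouth, level within 0.06 rad, square and oblong lids in line with their jars within 0.21 rad (any quarter / half turn); jars upright, all released and at rest (horizontal distance between lid_round and jar_round below 0.01 m and z of lid_round in the frame of jar_round between 0.107 and 0.114 m and angle between each of lid_round, jar_round, lid_square, jar_square, lid_oblong, jar_oblong's own z axis and vertical below 0.06 rad and linear speed of each of lid_round, jar_round, lid_square, jar_square, lid_oblong, jar_oblong below 0.02 m/s and angular speed of each of lid_round, lid_square, lid_oblong below 0.2 rad/s and horizontal distance between lid_square and jar_square below 0.01 m and z of lid_square in the frame of jar_square between 0.095 and 0.102 m and horizontal distance between lid_oblong and jar_oblong below 0.01 m and z of lid_oblong in the frame of jar_oblong between 0.083 and 0.09 m and (angle between the x axis of lid_square and the x axis of jar_square, either way round below 0.21 rad or angle between the x axis of lid_square and the y axis of jar_square, either way round below 0.21 rad) and angle between the x axis of lid_oblong and the x axis of jar_oblong, either way round below 0.21 rad); the robot touches nothing.
It fails at once if a jar is shoved more than 30 mm or tipped more than 0.25 rad (distance of any of jar_round, jar_square, jar_oblong from where it was at the start of the episode above 0.03 m or angle between any of jar_round, jar_square, jar_oblong's own z axis and vertical above 0.25 rad).
It fails at once if a lid is dropped: let go and falling faster than 0.6 m/s (a fall of about 18 mm) ((linear speed of lid_round above 0.6 m/s and contact force between lid_round and the fingers below 0.05 N) or (linear speed of lid_square above 0.6 m/s and contact force between lid_square and the fingers below 0.05 N) or (linear speed of lid_oblong above 0.6 m/s and contact force between lid_oblong and the fingers below 0.05 N)).
It fails at once if a cup is shoved more than 30 mm or tipped more than 0.3 rad (distance of any of cup_a, cup_b from where it was at the start of the episode above 0.03 m or angle between any of cup_a, cup_b's own z axis and vertical above 0.3 rad).
It also fails if it takes over 128 s, if anything falls off the work surface, if the arm or the gripper's body presses on something with over 40 N, if the wrist force passes 120 N, or if a joint passes its speed limit or range.

## Working session

There is one attempt and no reset: what is moved stays moved. The work goes in short steps, Python scripts to look and compute and a tool call to move; the robot and the scene stay as the last step left them, time stands still between calls to the robot, and variables do not carry over. Pictures are saved under pics/ and viewed, and the job is handed in when it is done.

Besides the shell and the picture viewer there is one more tool, called after ">>>" by a JSON object that holds its "method" and its "body". jog_arm: Moves the arm, as the interface text tells. Its arguments: {"type":"object","properties":{"turn":{"type":"array","items":{"type":"array","items":{"type":"number"}}},"dp":{"type":"array","items":{"type":"array","items":{"type":"number"}}},"gripper":{"type":"array","items":{"type":"number"}},"grip_force":{"type":"number"}},"required":["turn","dp","gripper"]}

```bash
ls; mkdir -p pics; python3 - <<'E'
from cell import manip, camera, calibration
import cv2, numpy as np
for n in ("top","side"):
    p,d=camera(n); cv2.imwrite(f"pics/{n}0.png",p[:,:,::-1]); np.savez(f"{n}0.npz",p=p,d=d)
    c=calibration(n); print(n,c["K"].round(1).tolist(),c["world_from_camera"].round(3).tolist())
print(manip.read_state())
E
```

```text
pics
top [[490.6, 0.0, 327.1], [0.0, 490.6, 238.0], [0.0, 0.0, 1.0]] [[-0.045, -0.969, 0.242, 307.145], [-0.999, 0.045, -0.007, -19.525], [-0.004, -0.242, -0.97, 947.53], [0.0, 0.0, 0.0, 1.0]]
side [[518.3, 0.0, 321.9], [0.0, 518.3, 246.9], [0.0, 0.0, 1.0]] [[0.894, -0.335, 0.299, 253.316], [-0.449, -0.648, 0.616, -591.203], [-0.012, -0.685, -0.729, 740.312], [0.0, 0.0, 0.0, 1.0]]
{'clock': 0.1, 'joints': array([ 1.26639919e+00,  3.00388655e-01,  1.52148402e+00,  1.22036470e-05,
        1.32065815e+00, -6.65907610e-02]), 'qd': array([-0.00060242,  0.00072677, -0.00190593, -0.00141705,  0.00111477,
        0.00075065]), 'effort': array([ 2.06718294e-03, -5.32649946e+01, -3.53284550e+01,  7.10594212e-02,
        2.34706578e-02, -4.55282395e-05]), 'eef_pos': array([129.4960805 , 534.3223324 , 204.97260031]), 'eef_rot': array([ 3.06240254,  1.56985808, -1.88779584]), 'wrist_force': array([ 0.42176783, -0.02642546, -0.01330615]), 'moment': array([-0.02132759,  0.00056624, -0.02523866]), 'finger_gap': 94.14201326244044}
```

View pics/top0.png

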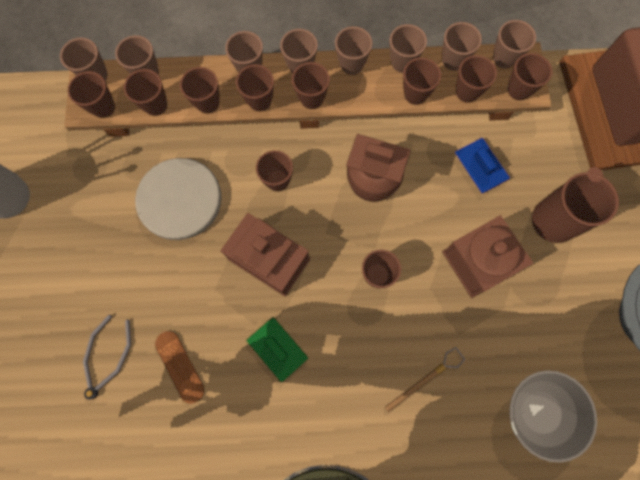

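View pics/side0.png

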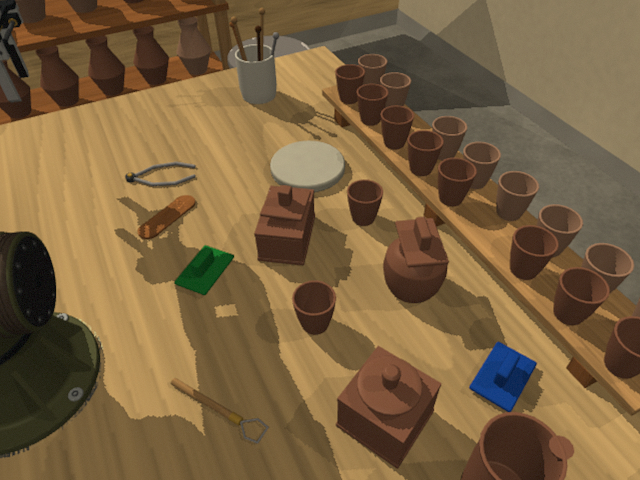

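```bash
cat > h.py <<'E'
import numpy as np, cv2
from cell import camera, calibration, manip, order
def cloud(d,n):
    c=calibration(n);K=c["K"];T=c["world_from_camera"]
    v,u=np.mgrid[0:480,0:640]
    P=np.stack([(u-K[0,2])*d/K[0,0],(v-K[1,2])*d/K[1,1],d],-1)
    W=P@T[:3,:3].T+T[:3,3]; W[d<=0]=np.nan
    return W
def proj(X,n):
    c=calibration(n);T=np.linalg.inv(c["world_from_camera"]);q=T[:3,:3]@np.array(X,float)+T[:3,3];q=c["K"]@q
    return q[:2]/q[2]
def rect(W,box,z0,z1):
    u0,u1,v0,v1=box
    S=W[v0:v1,u0:u1].reshape(-1,3); S=S[(S[:,2]>z0)&(S[:,2]<z1)]
    if len(S)<8: return None
    return S
def rep(name,W,box,z0,z1):
    S=rect(W,box,z0,z1)
    if S is None: print(name,"none");return
    r=cv2.minAreaRect(S[:,:2].astype(np.float32)); c,rad=cv2.minEnclosingCircle(S[:,:2].astype(np.float32))
    print(name,len(S),"z%.1f"%np.median(S[:,2]),"rect c(%.1f,%.1f) size(%.1f,%.1f) ang %.1f"%(*r[0],*r[1],r[2]),"circ (%.1f,%.1f) r%.1f"%(*c,rad),"mean",S[:,:2].mean(0).round(1))
E
python3 - <<'E'
from h import *
for n,B in (("top",dict(ro=(335,420,125,210),sq=(435,540,210,300),ob=(215,315,205,300),bat=(130,225,150,245),ca=(250,300,145,195),cb=(355,405,245,292))),
            ("side",dict(ro=(375,455,205,310),sq=(325,450,335,470),ob=(250,320,180,270),bat=(265,350,135,195),ca=(340,390,175,228),cb=(288,340,278,338)))):
    z=np.load(n+"0.npz");W=cloud(z["d"],n);print(n)
    rep("ro plate",W,B["ro"],115,121);rep("ro knob",W,B["ro"],146,154)
    rep("ro all",W,B["ro"],30,100)
    rep("sq plate",W,B["sq"],103,109);rep("sq knob",W,B["sq"],134,142);rep("sq jar",W,B["sq"],86,97); rep("sq knob mid",W,B["sq"],112,142)
    rep("ob plate",W,B["ob"],91,97);rep("ob knob",W,B["ob"],122,130);rep("ob jar",W,B["ob"],74,85)
    rep("bat",W,B["bat"],18,26);rep("cupA",W,B["ca"],70,80);rep("cupB",W,B["cb"],70,80)
    for k in("ro","sq","ob","ca","cb"):
        S=rect(W,B[k],5,300);h=np.histogram(S[:,2],bins=np.arange(5,165,4));print(k,[(int(a),int(c)) for c,a in zip(*h) if c>60], S[:,2].max().round(1))
z=np.load("top0.npz");cv2.imwrite("pics/crop0.png",cv2.resize(z["p"][120:310,215:545,::-1],None,fx=2.4,fy=2.4,interpolation=cv2.INTER_CUBIC))
E
```

```text
top
ro plate 1460 z117.6 rect c(661.2,-125.3) size(103.8,68.4) ang 69.1 circ (661.8,-125.8) r60.3 mean [ 658.2 -125. ]
ro knob 254 z149.2 rect c(661.6,-126.0) size(48.9,18.4) ang 68.4 circ (659.2,-124.9) r24.7 mean [ 660.5 -125.5]
ro all 1100 z81.0 rect c(631.8,-117.7) size(110.4,56.1) ang 75.9 circ (653.9,-123.1) r55.3 mean [ 621.9 -112.8]
sq plate 1420 z105.2 rect c(480.5,-318.7) size(85.0,84.5) ang 86.3 circ (480.9,-319.3) r43.7 mean [ 479.5 -318. ]
sq knob 132 z136.6 rect c(480.4,-319.2) size(22.8,21.7) ang 33.8 circ (480.5,-319.1) r12.0 mean [ 480.7 -319.1]
sq jar 499 z86.9 rect c(482.0,-321.0) size(103.4,104.2) ang 26.3 circ (481.3,-320.0) r71.9 mean [ 479.2 -318. ]
sq knob mid 205 z135.3 rect c(481.1,-319.4) size(23.4,23.6) ang 37.7 circ (480.9,-319.5) r12.5 mean [ 479.7 -317.2]
ob plate 1605 z93.8 rect c(509.3,91.2) size(80.1,79.8) ang 51.6 circ (509.2,91.6) r54.3 mean [508.   90.6]
ob knob 163 z125.5 rect c(509.3,91.0) size(22.3,22.6) ang 52.3 circ (509.4,90.9) r14.4 mean [509.   91.1]
ob jar 709 z74.9 rect c(506.5,90.1) size(135.9,87.9) ang 54.8 circ (506.5,91.4) r79.4 mean
[... 2565 characters left out ...]
1), (45, 119), (49, 102), (53, 118), (57, 123), (61, 105), (65, 116), (69, 132), (73, 126), (77, 101), (81, 612), (85, 1779), (101, 1037), (105, 1582), (133, 144), (137, 104)] 140.5
ob [(5, 129), (9, 143), (13, 131), (17, 195), (21, 204), (25, 82), (29, 89), (33, 83), (37, 90), (41, 82), (45, 95), (49, 89), (53, 90), (57, 96), (61, 96), (65, 82), (69, 304), (73, 753), (89, 312), (93, 729), (125, 67)] 128.5
ca [(33, 68), (37, 78), (41, 65), (45, 97), (49, 82), (53, 92), (57, 101), (61, 100), (65, 102), (69, 111), (73, 163)] 77.8
cb [(17, 65), (21, 62), (25, 87), (29, 78), (33, 91), (37, 94), (41, 101), (45, 98), (49, 100), (53, 113), (57, 117), (61, 125), (65, 112), (69, 146), (73, 255)] 77.9
```

View pics/crop0.png

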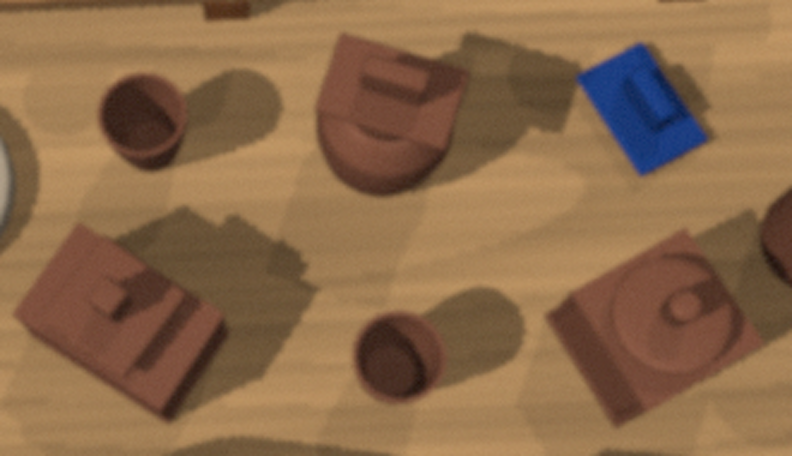

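```bash
cat >> h.py <<'E'
from scipy.spatial.transform import Rotation as R
def state():
    s=manip.read_state(); M=R.from_euler("xyz",s["eef_rot"]).as_matrix()
    return s,np.array(s["eef_pos"]),M
def show():
    s,p,M=state(); print("t%.2f"%s["clock"],"pos",p.round(1),"jaw ang %.1f"%np.degrees(np.arctan2(M[1,2],M[0,2])),"x",M[:,0].round(3),"gap %.1f"%s["finger_gap"],"F",np.round(s["wrist_force"],1),"j6 %.2f j1 %.2f"%(s["joints"][5],s["joints"][0]))
def go(xyz,jaw):
    """needed shift(cm, tool axes) and turn(deg rotvec tool) to bring TCP to xyz with jaws along jaw deg (mod 180)"""
    s,p,M=state(); cur=np.degrees(np.arctan2(M[1,2],M[0,2])); show()
    d=(jaw-cur+90)%180-90; best=None
    for a in (cur+d,cur+d-180 if d>0 else cur+d+180):
        z=np.array([np.cos(np.radians(a)),np.sin(np.radians(a)),0]);x=np.array([0,0,-1.]);T=np.stack([x,np.cross(z,x),z],1)
        rv=R.from_matrix(M.T@T).as_rotvec(degrees=True); sh=M.T@(np.array(xyz)-p)/10
        print("to",xyz,"jaw %.1f"%a,"turn",rv.round(1),"dp cm",sh.round(2),"dp in final axes",(T.T@(np.array(xyz)-p)/10).round(2))
E
python3 - <<'E'
from h import *
go([509.5,90.9,200],52);go([509.5,90.9,200],142)
z=np.load("top0.npz");W=cloud(z["d"],"top")
Z=W[...,2];m=(Z>100)&(Z<600)
n,l,st,_=cv2.connectedComponentsWithStats(m.astype(np.uint8))
for i in range(1,n):
    if st[i,4]>40:
        Q=W[l==i];print(st[i],Q.min(0).round(),Q.max(0).round())
z=np.load("side0.npz");W=cloud(z["d"],"side");S=rect(W,(375,455,205,310),45,62)
S=S[(np.hypot(S[:,0]-661,S[:,1]+126)<75)]
A=np.c_[2*S[:,:2],np.ones(len(S))];x=np.linalg.lstsq(A,(S[:,:2]**2).sum(1),rcond=None)[0];print("belly",x[:2],np.sqrt(x[2]+x[0]**2+x[1]**2))
E
```

```text
t0.10 pos [129.5 534.3 205. ] jaw ang 76.4 x [-0.    -0.001 -1.   ] gap 94.1 F [ 0.4 -0.  -0. ] j6 -0.07 j1 1.27
to [509.5, 90.9, 200] jaw 52.0 turn [24.4 -0.1  0. ] dp cm [  0.53 -47.38 -34.14] dp in final axes [  0.5  -57.24 -11.55]
to [509.5, 90.9, 200] jaw 232.0 turn [-1.556e+02 -0.000e+00 -1.000e-01] dp cm [  0.53 -47.38 -34.14] dp in final axes [ 0.5  57.24 11.55]
t0.10 pos [129.5 534.3 205. ] jaw ang 76.4 x [-0.    -0.001 -1.   ] gap 94.1 F [ 0.4 -0.  -0. ] j6 -0.07 j1 1.27
to [509.5, 90.9, 200] jaw 142.0 turn [-65.6  -0.   -0. ] dp cm [  0.53 -47.38 -34.14] dp in final axes [  0.5   11.55 -57.24]
to [509.5, 90.9, 200] jaw -38.0 turn [ 1.144e+02 -0.000e+00  1.000e-01] dp cm [  0.53 -47.38 -34.14] dp in final axes [  0.5  -11.55  57.24]
[ 496   20   57   73 1646] [ 785. -463.  100.] [ 932. -373.  131.]
[ 443   23   54   72 1534] [ 785. -358.  100.] [ 931. -267.  131.]
[ 390   25   52   73 1480] [ 785. -253.  100.] [ 932. -162.  131.]
[335  27  38  39 746] [ 859. -129.  100.] [932. -58. 130.]
[ 281   29   49   74 1404] [784. -43. 100.] [931.  46. 132.]
[ 610   28   30  103 1824] [ 699. -625.  100.] [ 885. -594.  156.]
[ 226   31   48   74 1438] [785.  62. 100.] [930. 151. 131.]
[ 116   36   49   73 1589] [785. 271. 100.] [930. 362. 131.]
[  60   38   51   74 1697] [784. 376. 100.] [932. 467. 131.]
[180  67  39  40 761] [785. 167. 100.] [857. 237. 131.]
[ 347  134   64   49 2026] [ 613. -184.  100.] [710. -67. 153.]
[ 552  168   67   64 2020] [ 508. -529.  100.] [ 613. -430.  148.]
[ 470  228   50   48 1882] [ 438. -363.  100.] [ 524. -276.  140.]
[252 235  19  20 220] [494.  76. 100.] [524. 105. 129.]
belly [ 659.00823609 -125.34987326] 54.36198270279222
```

>>> {"method": "jog_arm", "body": {"turn": [[8.1,0,0],[8.1,0,0],[8.1,0,0],[0,0,0],[0,0,0],[0,0,0],[0,0,0],[0,0,0]], "dp": [[0,0,0],[0,0,0],[0,0,0],[0,-5.5,-1.1],[0,-5.5,-1.1],[0,-5.5,-1.1],[0,-5.5,-1.1],[0,-5.5,-1.1]], "gripper": [0,0,0,0,0,0,0,0], "grip_force": 20}}

```text
clock: 1.1
eef_pos: [312.0, 314.0, 202.7]
eef_rot: [-2.862, 1.565, -1.963]
wrist_force: [-0.2, 0.4, -1.1]
finger_gap: 93.7
```

```bash
python3 -c "
from h import *
go([509.5,90.9,170],52)"
```

```text
t1.10 pos [312.  314.  202.7] jaw ang 51.5 x [-0.002 -0.005 -1.   ] gap 93.7 F [-0.2  0.4 -1.1] j6 -0.19 j1 0.71
to [509.5, 90.9, 170] jaw 52.0 turn [-0.5 -0.3  0.1] dp cm [  3.35 -29.34  -5.16] dp in final axes [  3.27 -29.3   -5.42]
to [509.5, 90.9, 170] jaw -128.0 turn [1.795e+02 1.000e-01 5.000e-01] dp cm [  3.35 -29.34  -5.16] dp in final axes [ 3.27 29.3   5.42]
```

>>> {"method": "jog_arm", "body": {"turn": [[-0.5,-0.3,0],[0,0,0],[0,0,0],[0,0,0],[0,0,0],[0,0,0],[0,0,0]], "dp": [[0,-5.5,-1],[0,-5.5,-1],[0.5,-5.5,-1],[0.5,-5.5,-1],[0.5,-5,-1],[0.5,-1.5,0],[0,0,0]], "gripper": [0,0,0,0,0,0,0]}}

```text
clock: 1.98
eef_pos: [511.2, 88.3, 181.4]
eef_rot: [-3.112, 1.57, -2.208]
wrist_force: [-0.3, -0.3, 0.0]
finger_gap: 94.1
```

```bash
python3 -c "
from h import *
go([509.5,90.9,98],52)"
```

```text
t1.98 pos [511.2  88.3 181.4] jaw ang 51.8 x [-0.001 -0.001 -1.   ] gap 94.1 F [-0.3 -0.3  0. ] j6 -0.80 j1 0.10
to [509.5, 90.9, 98] jaw 52.0 turn [-0.2 -0.1  0. ] dp cm [8.34 0.29 0.11] dp in final axes [8.34 0.29 0.1 ]
to [509.5, 90.9, 98] jaw -128.0 turn [1.798e+02 0.000e+00 1.000e-01] dp cm [8.34 0.29 0.11] dp in final axes [ 8.34 -0.29 -0.1 ]
```

>>> {"method": "jog_arm", "body": {"turn": [[0,0,0],[0,0,0],[0,0,0]], "dp": [[3,0.3,0.1],[3,0,0],[0,0,0]], "gripper": [0,0,0]}}

```text
clock: 2.35
eef_pos: [507.5, 94.5, 121.1]
eef_rot: [-2.466, 1.57, -1.558]
wrist_force: [0.2, 0.1, 0.1]
finger_gap: 93.5
```

```bash
python3 -c "
from h import *
go([509.5,90.9,98],52)
p,d=camera('side');cv2.imwrite('pics/s1.png',cv2.resize(p[130:330,180:420,::-1],None,fx=3,fy=3))"
```

```text
t2.35 pos [507.5  94.5 121.1] jaw ang 52.0 x [ 0. -0. -1.] gap 93.5 F [0.2 0.1 0.1] j6 -0.79 j1 0.11
to [509.5, 90.9, 98] jaw 52.0 turn [ 0. -0.  0.] dp cm [ 2.31 -0.38 -0.16] dp in final axes [ 2.31 -0.38 -0.16]
to [509.5, 90.9, 98] jaw 232.0 turn [-180.   -0.   -0.] dp cm [ 2.31 -0.38 -0.16] dp in final axes [2.31 0.38 0.16]
```

View pics/s1.png

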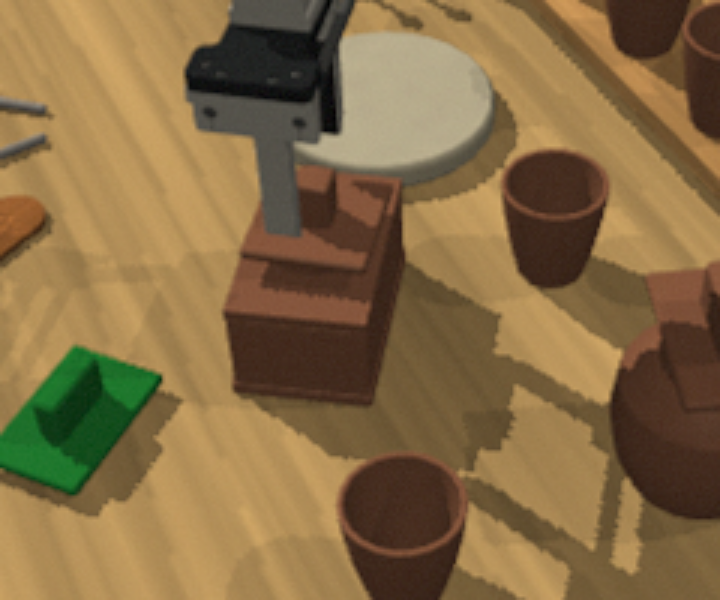

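>>> {"method": "jog_arm", "body": {"turn": [[0,0,0],[0,0,0],[0,0,0]], "dp": [[1.1,-0.3,-0.1],[1.1,0,0],[0,0,0]], "gripper": [0,0,0]}}

```text
clock: 2.78
eef_pos: [510.9, 92.7, 101.7]
eef_rot: [-0.867, 1.565, 0.042]
wrist_force: [0.1, 0.2, 0.6]
finger_gap: 94.0
```

```bash
python3 -c "
from h import *
go([509.5,90.9,98],52)"
```

```text
t2.77 pos [510.9  92.7 101.7] jaw ang 52.1 x [ 0.006  0.    -1.   ] gap 94.0 F [0.1 0.2 0.6] j6 -0.80 j1 0.11
to [509.5, 90.9, 98] jaw 52.0 turn [0.1 0.2 0.3] dp cm [ 0.37  0.   -0.23] dp in final axes [ 0.37 -0.   -0.23]
to [509.5, 90.9, 98] jaw 232.0 turn [-179.9   -0.4    0.3] dp cm [ 0.37  0.   -0.23] dp in final axes [0.37 0.   0.23]
```

>>> {"method": "jog_arm", "body": {"turn": [[0,0.2,0.3],[0,0,0],[0,0,0]], "dp": [[0.4,0,-0.2],[0,0,0],[0,0,0]], "gripper": [0,0,0]}}

```text
clock: 3.15
eef_pos: [509.9, 91.0, 98.0]
eef_rot: [0.778, 1.57, 1.687]
wrist_force: [0.1, 0.1, -0.5]
finger_gap: 93.7
```

```bash
python3 -c "
from h import *
go([509.5,90.9,98],52)"
```

```text
t3.15 pos [509.9  91.   98. ] jaw ang 52.1 x [-0.     0.001 -1.   ] gap 93.7 F [ 0.1  0.1 -0.5] j6 -0.80 j1 0.11
to [509.5, 90.9, 98] jaw 52.0 turn [ 0.1  0.  -0. ] dp cm [-0.    0.03 -0.03] dp in final axes [-0.    0.03 -0.03]
to [509.5, 90.9, 98] jaw 232.0 turn [-1.799e+02  1.000e-01  1.000e-01] dp cm [-0.    0.03 -0.03] dp in final axes [-0.   -0.03  0.03]
```

>>> {"method": "jog_arm", "body": {"turn": [[0,0,0],[0,0,0],[0,0,0],[0,0,0],[0,0,0],[0,0,0]], "dp": [[0,0,0],[0,0,0],[0,0,0],[0,0,0],[0,0,0],[0,0,0]], "gripper": [0.5,0.65,0.75,1,1,1], "grip_force": 20}}

```text
clock: 3.9
eef_pos: [510.1, 91.0, 98.3]
eef_rot: [0.218, 1.57, 1.127]
wrist_force: [-0.2, 0.4, 0.1]
finger_gap: 37.7
```

```bash
python3 -c "
from h import *
show()"
```

```text
t3.90 pos [510.1  91.   98.3] jaw ang 52.1 x [ 0.     0.001 -1.   ] gap 37.7 F [-0.2  0.4  0.1] j6 -0.80 j1 0.11
```

>>> {"method": "jog_arm", "body": {"turn": [[0,0,0],[0,0,0],[0,0,0],[0,0,0]], "dp": [[0,0,0],[0,0,0],[0,0,0],[0,0,0]], "gripper": [1,1,1,1]}}

```text
clock: 4.4
eef_pos: [510.1, 91.0, 98.3]
eef_rot: [0.181, 1.57, 1.09]
wrist_force: [0.5, 1.3, 0.7]
finger_gap: 22.9
```

```bash
python3 -c "
from h import *
go([509.5,90.9,195],52)"
```

```text
t4.40 pos [510.1  91.   98.3] jaw ang 52.1 x [ 0.     0.001 -1.   ] gap 22.9 F [0.5 1.3 0.7] j6 -0.80 j1 0.11
to [509.5, 90.9, 195] jaw 52.0 turn [ 0.1  0.1 -0. ] dp cm [-9.67  0.04 -0.03] dp in final axes [-9.67  0.04 -0.04]
to [509.5, 90.9, 195] jaw 232.0 turn [-1.799e+02  0.000e+00  1.000e-01] dp cm [-9.67  0.04 -0.03] dp in final axes [-9.67 -0.04  0.04]
```

>>> {"method": "jog_arm", "body": {"turn": [[0,0,0],[0,0,0],[0,0,0],[0,0,0]], "dp": [[-1.5,0,0],[-3,0,0],[-3,0,0],[0,0,0]], "gripper": [1,1,1,1]}}

```text
clock: 4.9
eef_pos: [510.0, 90.9, 177.8]
eef_rot: [-0.101, 1.57, 0.808]
wrist_force: [0.8, 0.8, -0.9]
finger_gap: 22.9
```

```bash
python3 -c "
from h import *
go([636.6,267.4,100],52)
p,d=camera('side');cv2.imwrite('pics/s2.png',cv2.resize(p[80:330,150:450,::-1],None,fx=2.4,fy=2.4))"
```

```text
t4.90 pos [510.   90.9 177.8] jaw ang 52.1 x [ 0.001  0.001 -1.   ] gap 22.9 F [ 0.8  0.8 -0.9] j6 -0.80 j1 0.11
to [636.6, 267.4, 100] jaw 52.0 turn [0.1 0.1 0. ] dp cm [ 7.81  0.86 21.69] dp in final axes [ 7.78  0.89 21.7 ]
to [636.6, 267.4, 100] jaw 232.0 turn [-1.799e+02 -0.000e+00  1.000e-01] dp cm [ 7.81  0.86 21.69] dp in final axes [  7.78  -0.89 -21.7 ]
```

View pics/s2.png

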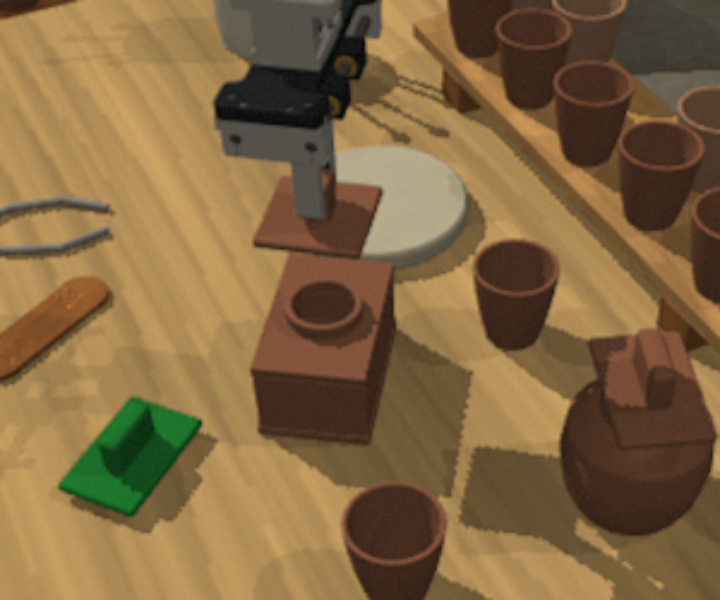

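>>> {"method": "jog_arm", "body": {"turn": [[0,0,0],[0,0,0],[0,0,0],[0,0,0],[0,0,0],[0,0,0]], "dp": [[0,0.3,4],[0,0.3,4.5],[1,0.3,4.5],[3,0,4.5],[3,0,4.2],[0,0,0]], "gripper": [1,1,1,1,1,1]}}

```text
clock: 5.7
eef_pos: [636.0, 271.5, 94.5]
eef_rot: [2.488, 1.559, -2.888]
wrist_force: [-0.3, -0.1, -1.0]
finger_gap: 22.7
```

```bash
python3 -c "
from h import *
go([636.6,267.4,43],52)"
```

```text
t5.70 pos [636.  271.5  94.5] jaw ang 52.0 x [-0.012 -0.003 -1.   ] gap 22.7 F [-0.3 -0.1 -1. ] j6 -0.56 j1 0.35
to [636.6, 267.4, 43] jaw 52.0 turn [-0.  -0.5 -0.4] dp cm [ 5.15 -0.34 -0.24] dp in final axes [ 5.15 -0.3  -0.29]
to [636.6, 267.4, 43] jaw -128.0 turn [180.   -0.7   0.9] dp cm [ 5.15 -0.34 -0.24] dp in final axes [5.15 0.3  0.29]
```

>>> {"method": "jog_arm", "body": {"turn": [[0,-0.5,-0.4],[0,0,0],[0,0,0],[0,0,0]], "dp": [[1.5,-0.3,-0.3],[2,0,0],[1,0,0],[0,0,0]], "gripper": [1,1,1,1]}}

```text
clock: 6.2
eef_pos: [635.3, 265.6, 47.3]
eef_rot: [2.75, 1.569, -2.627]
wrist_force: [0.5, 0.5, -0.7]
finger_gap: 22.6
```

```bash
python3 -c "
from h import *
go([636.6,267.4,43],52)"
```

```text
t6.20 pos [635.3 265.6  47.3] jaw ang 51.9 x [-0.002 -0.001 -1.   ] gap 22.6 F [ 0.5  0.5 -0.7] j6 -0.56 j1 0.34
to [636.6, 267.4, 43] jaw 52.0 turn [-0.1 -0.1 -0. ] dp cm [0.42 0.01 0.22] dp in final axes [0.43 0.01 0.22]
to [636.6, 267.4, 43] jaw -128.0 turn [ 1.799e+02 -1.000e-01  2.000e-01] dp cm [0.42 0.01 0.22] dp in final axes [ 0.43 -0.01 -0.22]
```

>>> {"method": "jog_arm", "body": {"turn": [[0,0,0],[0,0,0],[0,0,0]], "dp": [[0.3,0,0],[0.2,0,0],[0,0,0]], "gripper": [1,1,1]}}

```text
clock: 6.58
eef_pos: [636.1, 265.7, 43.8]
eef_rot: [-1.306, 1.57, -0.4]
wrist_force: [0.3, -0.3, -0.8]
finger_gap: 23.2
```

>>> {"method": "jog_arm", "body": {"turn": [[0,0,0],[0,0,0]], "dp": [[0.1,0,0],[0,0,0]], "gripper": [1,1]}}

```text
clock: 6.82
eef_pos: [636.2, 265.8, 43.1]
eef_rot: [-0.884, 1.57, 0.022]
wrist_force: [-0.8, 0.2, -1.1]
finger_gap: 22.6
```

>>> {"method": "jog_arm", "body": {"turn": [[0,0,0],[0,0,0],[0,0,0]], "dp": [[0.1,0,0],[0.1,0,0],[0,0,0]], "gripper": [1,1,1]}}

```text
clock: 7.2
eef_pos: [636.4, 265.9, 41.4]
eef_rot: [-0.84, 1.569, 0.066]
wrist_force: [-0.8, -0.3, -0.2]
finger_gap: 22.6
```

>>> {"method": "jog_arm", "body": {"turn": [[0,0,0],[0,0,0]], "dp": [[0.1,0,0],[0,0,0]], "gripper": [1,1]}}

```text
clock: 7.45
eef_pos: [636.5, 265.9, 41.5]
eef_rot: [-0.825, 1.569, 0.081]
wrist_force: [-0.0, 0.5, -1.0]
finger_gap: 22.9
```

>>> {"method": "jog_arm", "body": {"turn": [[0,0,0],[0,0,0]], "dp": [[0.2,0,0],[0,0,0]], "gripper": [1,1]}}

```text
clock: 7.7
eef_pos: [636.8, 265.9, 41.6]
eef_rot: [-0.779, 1.568, 0.127]
wrist_force: [-0.3, -0.3, -1.1]
finger_gap: 22.9
```

```bash
python3 -c "
from h import *
show()
p,d=camera('side');cv2.imwrite('pics/s3.png',cv2.resize(p[80:230,220:400,::-1],None,fx=4,fy=4))
W=cloud(d,'side');S=rect(W,(255,360,110,200),26,60);print(np.histogram(S[:,2],bins=np.arange(26,60,1)))"
```

```text
t7.70 pos [636.8 265.9  41.6] jaw ang 51.9 x [ 0.003  0.    -1.   ] gap 22.9 F [-0.3 -0.3 -1.1] j6 -0.56 j1 0.34
(array([  3,   3,   7,   5,   7,  14,  23,  28,  52, 121, 190, 183,  94,
        41,  21,  13,  14,   9,  14,  11,   8,  18,  21,  24,  40,  62,
        42,  36,  12,  10,   8,   8,  12]), array([26, 27, 28, 29, 30, 31, 32, 33, 34, 35, 36, 37, 38, 39, 40, 41, 42,
       43, 44, 45, 46, 47, 48, 49, 50, 51, 52, 53, 54, 55, 56, 57, 58, 59]))
```

View pics/s3.png

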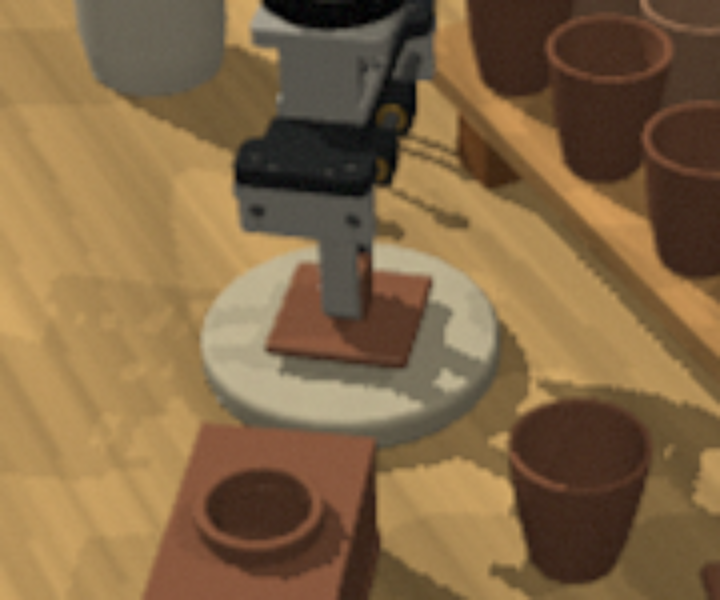

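>>> {"method": "jog_arm", "body": {"turn": [[0,0,0],[0,0,0],[0,0,0],[0,0,0]], "dp": [[0,0,0],[0,0,0],[0,0,0],[0,0,0]], "gripper": [0.6,0.3,0.3,0.3]}}

```text
clock: 8.25
eef_pos: [636.8, 265.9, 40.7]
eef_rot: [-0.805, 1.568, 0.101]
wrist_force: [-0.3, -0.2, -1.1]
finger_gap: 59.6
```

>>> {"method": "jog_arm", "body": {"turn": [[0,0,0],[0,0,0],[0,0,0],[0,0,0],[0,0,0]], "dp": [[-2,0,0],[-4,0,0],[-5,0,0],[-5,0,0],[0,0,0]], "gripper": [0.2,0,0,0,0]}}

```text
clock: 8.88
eef_pos: [636.4, 265.9, 212.4]
eef_rot: [-0.645, 1.564, 0.261]
wrist_force: [-1.2, -0.5, -0.4]
finger_gap: 94.1
```

```bash
python3 -c "
from h import *
show()
go([661.5,-125.7,200],159)"
```

```text
t8.88 pos [636.4 265.9 212.4] jaw ang 51.9 x [ 0.007  0.002 -1.   ] gap 94.1 F [-1.2 -0.5 -0.4] j6 -0.56 j1 0.34
t8.88 pos [636.4 265.9 212.4] jaw ang 51.9 x [ 0.007  0.002 -1.   ] gap 94.1 F [-1.2 -0.5 -0.4] j6 -0.56 j1 0.34
to [661.5, -125.7, 200] jaw -21.0 turn [72.9  0.4  0. ] dp cm [  1.18 -26.13 -29.29] dp in final axes [  1.24 -35.66  16.38]
to [661.5, -125.7, 200] jaw 159.0 turn [-107.1   -0.     0.5] dp cm [  1.18 -26.13 -29.29] dp in final axes [  1.24  35.66 -16.38]
```

>>> {"method": "jog_arm", "body": {"turn": [[10.4,0,0],[10.4,0,0],[10.4,0,0],[10.4,0,0],[10.4,0,0],[10.4,0,0],[10.4,0.4,0],[0,0,0]], "dp": [[0,0,0],[0,0,0],[0,0,0],[0,0,0],[0,0,0],[0,0,0],[0,0,0],[0,-5,2.3]], "gripper": [0,0,0,0,0,0,0,0]}}

```text
clock: 9.88
eef_pos: [635.7, 212.2, 214.0]
eef_rot: [2.243, 1.567, 1.84]
wrist_force: [0.8, -1.3, 0.0]
finger_gap: 94.1
```

>>> {"method": "jog_arm", "body": {"turn": [[0,0,0],[0,0,0],[0,0,0],[0,0,0],[0,0,0],[0,0,0]], "dp": [[0,-5,2.3],[0,-5,2.3],[0,-5,2.3],[0,-5,2.3],[0,-5,2.3],[0,0,0]], "gripper": [0,0,0,0,0,0]}}

```text
clock: 10.62
eef_pos: [641.0, -74.2, 213.7]
eef_rot: [2.591, 1.566, 2.186]
wrist_force: [0.2, 0.3, 0.0]
finger_gap: 94.1
```

```bash
python3 -c "
from h import *
go([661.5,-125.7,170],159)
p,d=camera('top');np.savez('top1.npz',p=p,d=d);W=cloud(d,'top')
rep('bat lid',W,(130,225,150,245),34,41);rep('bat knob',W,(130,225,150,245),66,72)
rep('ob jar',W,(215,315,205,300),70,80);rep('ob neck',W,(215,315,205,300),82,90)"
```

```text
t10.62 pos [641.  -74.2 213.7] jaw ang -23.3 x [-0.003  0.004 -1.   ] gap 94.1 F [0.2 0.3 0. ] j6 0.23 j1 -0.17
to [661.5, -125.7, 170] jaw -21.0 turn [-2.3 -0.2 -0.1] dp cm [ 4.34 -3.93  3.94] dp in final axes [ 4.37 -4.07  3.76]
to [661.5, -125.7, 170] jaw -201.0 turn [177.7  -0.2   0.3] dp cm [ 4.34 -3.93  3.94] dp in final axes [ 4.37  4.07 -3.76]
bat lid 1277 z37.0 rect c(635.2,265.1) size(80.5,79.8) ang 51.3 circ (635.8,265.4) r54.3 mean [633.3 264. ]
bat knob 123 z68.8 rect c(635.0,264.7) size(23.5,22.3) ang 53.8 circ (634.5,265.5) r13.6 mean [634.7 265.3]
ob jar 1017 z73.9 rect c(528.6,121.5) size(60.5,88.5) ang 55.4 circ (528.6,122.4) r52.4 mean [528.  132.1]
ob neck 76 z85.6 rect c(511.3,115.1) size(10.2,41.5) ang 78.7 circ (510.5,111.6) r20.8 mean [511.8 114.7]
```

>>> {"method": "jog_arm", "body": {"turn": [[-2.3,0,0],[0,0,0],[0,0,0]], "dp": [[1,-3.8,3.9],[3,0,0],[0,0,0]], "gripper": [0,0,0]}}

```text
clock: 11.05
eef_pos: [662.8, -119.3, 173.6]
eef_rot: [2.333, 1.566, 1.974]
wrist_force: [-0.5, 0.2, 1.1]
finger_gap: 94.1
```

```bash
python3 -c "
from h import *
go([662,-125.7,122],159)"
```

```text
t11.05 pos [ 662.8 -119.3  173.6] jaw ang -20.5 x [-0.002  0.005 -1.   ] gap 94.1 F [-0.5  0.2  1.1] j6 0.12 j1 -0.23
to [662, -125.7, 122] jaw -21.0 turn [ 0.5 -0.2 -0.2] dp cm [ 5.15 -0.65  0.16] dp in final axes [ 5.16 -0.63  0.15]
to [662, -125.7, 122] jaw 159.0 turn [-179.5    0.3   -0.3] dp cm [ 5.15 -0.65  0.16] dp in final axes [ 5.16  0.63 -0.15]
```

>>> {"method": "jog_arm", "body": {"turn": [[0.5,-0.2,-0.2],[0,0,0],[0,0,0],[0,0,0],[0,0,0]], "dp": [[0,-0.65,0.15],[1.5,0,0],[1.5,0,0],[1,0,0],[0,0,0]], "gripper": [0,0,0,0,0]}}

```text
clock: 11.68
eef_pos: [662.7, -123.8, 133.9]
eef_rot: [0.101, 1.567, -0.264]
wrist_force: [0.4, -0.2, -0.1]
finger_gap: 94.0
```

```bash
python3 -c "
from h import *
go([662,-125.7,122],159)"
```

```text
t11.68 pos [ 662.7 -123.8  133.9] jaw ang -20.9 x [ 0.003 -0.001 -1.   ] gap 94.0 F [ 0.4 -0.2 -0.1] j6 0.13 j1 -0.24
to [662, -125.7, 122] jaw -21.0 turn [ 0.1  0.2 -0. ] dp cm [ 1.19 -0.21 -0.  ] dp in final axes [ 1.19 -0.21  0.  ]
to [662, -125.7, 122] jaw 159.0 turn [-179.9    0.     0.3] dp cm [ 1.19 -0.21 -0.  ] dp in final axes [ 1.19  0.21 -0.  ]
```

>>> {"method": "jog_arm", "body": {"turn": [[0,0.2,0],[0,0,0],[0,0,0],[0,0,0]], "dp": [[0.6,-0.2,0],[0.5,0,0],[0,0,0],[0,0,0]], "gripper": [0,0,0,0.3]}}

```text
clock: 12.18
eef_pos: [662.3, -126.0, 122.8]
eef_rot: [0.705, 1.57, 0.34]
wrist_force: [0.4, -0.2, -0.4]
finger_gap: 87.3
```

```bash
python3 -c "
from h import *
go([662,-125.7,122],159)
p,d=camera('side');cv2.imwrite('pics/s4.png',cv2.resize(p[130:330,310:550,::-1],None,fx=3,fy=3))"
```

```text
t12.18 pos [ 662.3 -126.   122.8] jaw ang -20.9 x [ 0.001  0.    -1.   ] gap 87.3 F [ 0.4 -0.2 -0.4] j6 0.12 j1 -0.24
to [662, -125.7, 122] jaw -21.0 turn [ 0.1  0.  -0. ] dp cm [ 0.08  0.02 -0.04] dp in final axes [ 0.08  0.02 -0.04]
to [662, -125.7, 122] jaw 159.0 turn [-1.799e+02  0.000e+00  1.000e-01] dp cm [ 0.08  0.02 -0.04] dp in final axes [ 0.08 -0.02  0.04]
```

View pics/s4.png

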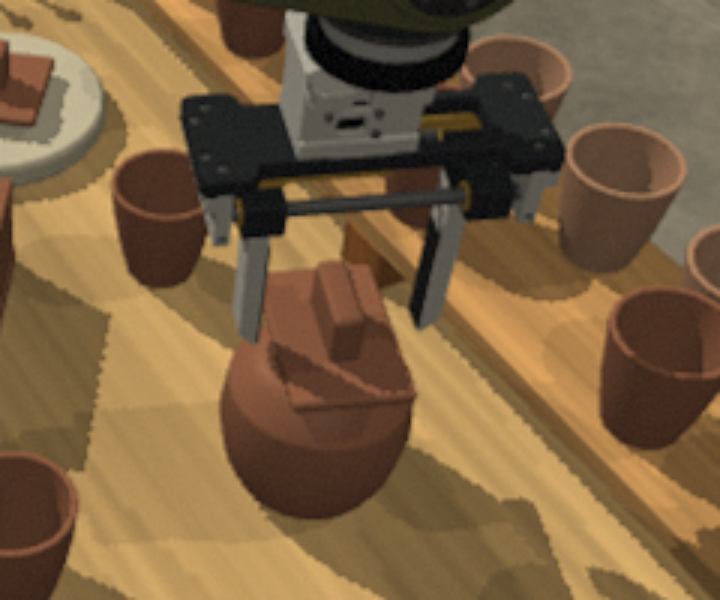

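>>> {"method": "jog_arm", "body": {"turn": [[0,0,0],[0,0,0],[0,0,0],[0,0,0],[0,0,0],[0,0,0],[0,0,0],[0,0,0]], "dp": [[0,0,0],[0,0,0],[0,0,0],[0,0,0],[0,0,0],[0,0,0],[0,0,0],[0,0,0]], "gripper": [0.6,0.75,1,1,1,1,1,1], "grip_force": 20}}

```text
clock: 13.22
eef_pos: [662.5, -126.0, 123.4]
eef_rot: [0.376, 1.569, 0.011]
wrist_force: [1.2, -0.3, 0.2]
finger_gap: 17.7
```

>>> {"method": "jog_arm", "body": {"turn": [[0,0,0]], "dp": [[0,0,0]], "gripper": [1]}}

```text
clock: 13.35
eef_pos: [662.5, -126.0, 123.4]
eef_rot: [0.394, 1.569, 0.029]
wrist_force: [0.5, 0.1, 0.5]
finger_gap: 18.0
```

```bash
python3 -c "
from h import *
show()"
```

```text
t13.35 pos [ 662.5 -126.   123.4] jaw ang -20.9 x [ 0.002  0.    -1.   ] gap 18.0 F [0.5 0.1 0.5] j6 0.12 j1 -0.24
```

>>> {"method": "jog_arm", "body": {"turn": [[0,0,0],[0,0,0],[0,0,0],[0,0,0],[0,0,0]], "dp": [[-1.5,0,0],[-3,0,0],[-3,0,0],[-1.5,0,0],[0,0,0]], "gripper": [1,1,1,1,1]}}

```text
clock: 13.98
eef_pos: [662.1, -125.9, 218.2]
eef_rot: [0.443, 1.57, 0.078]
wrist_force: [-0.7, 0.1, -1.8]
finger_gap: 17.5
```

```bash
python3 -c "
from h import *
p,d=camera('side');W=cloud(d,'side');cv2.imwrite('pics/s5.png',cv2.resize(p[80:330,200:500,::-1],None,fx=2.4,fy=2.4))
rep('ob jar',W,(240,325,180,275),72,79);rep('ob neck',W,(240,325,180,275),83,90);rep('ro neck',W,(370,460,215,290),107,113);rep('ro neck',W,(370,460,205,290),105,115)
go([507.5,89.6,180],-35.2)"
```

```text
ob jar 1632 z73.9 rect c(507.0,90.5) size(139.9,88.5) ang 54.9 circ (508.0,90.0) r80.7 mean [503.4  83.5]
ob neck 238 z85.3 rect c(506.5,89.3) size(60.0,61.6) ang 40.6 circ (506.7,89.6) r32.7 mean [506.5  88.9]
ro neck 312 z109.2 rect c(658.5,-125.5) size(61.9,60.1) ang 59.8 circ (659.5,-125.2) r31.8 mean [ 658.5 -125.9]
ro neck 364 z109.0 rect c(658.5,-125.5) size(61.9,60.1) ang 59.8 circ (659.5,-125.2) r31.8 mean [ 658.  -126.7]
t14.03 pos [ 661.8 -125.8  217.3] jaw ang -20.9 x [-0.  0. -1.] gap 17.7 F [-0.1  0.7 -1.7] j6 0.12 j1 -0.24
to [507.5, 89.6, 180] jaw -35.2 turn [14.3 -0.  -0. ] dp cm [  3.74  14.61 -22.11] dp in final axes [  3.73   8.71 -25.03]
to [507.5, 89.6, 180] jaw 144.8 turn [-165.7    0.    -0. ] dp cm [  3.74  14.61 -22.11] dp in final axes [ 3.73 -8.71 25.03]
```

View pics/s5.png

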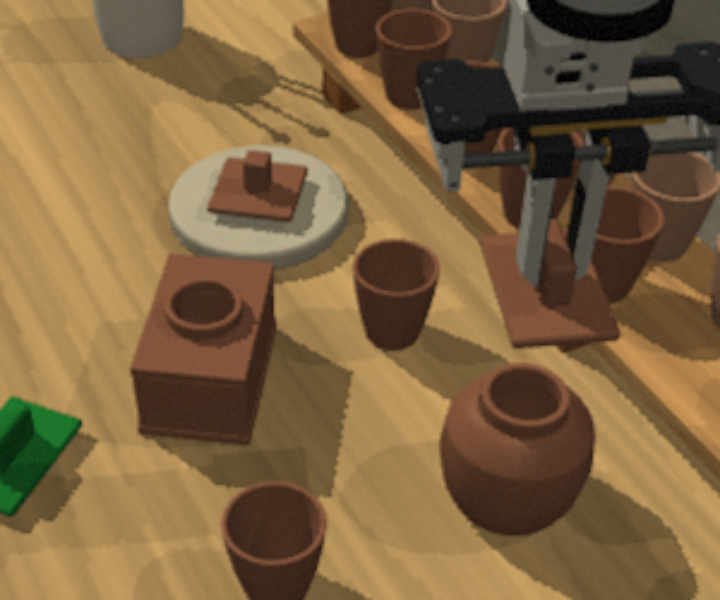

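>>> {"method": "jog_arm", "body": {"turn": [[7.1,0,0],[7.1,0,0],[0,0,0],[0,0,0],[0,0,0],[0,0,0],[0,0,0],[0,0,0]], "dp": [[0,0,0],[0,0,0],[0,1.5,-4.5],[0,1.5,-4.5],[0,1.5,-4.5],[0,1.5,-4.5],[0,1.5,-4.2],[0,0,0]], "gripper": [1,1,1,1,1,1,1,1]}}

```text
clock: 15.02
eef_pos: [516.7, 69.7, 206.6]
eef_rot: [-2.665, 1.554, 2.996]
wrist_force: [0.6, -0.5, -1.6]
finger_gap: 18.0
```

```bash
python3 -c "
from h import *
go([507.5,89.6,140],-35.2)"
```

```text
t15.03 pos [516.7  69.7 206.6] jaw ang -35.7 x [-0.017  0.002 -1.   ] gap 18.0 F [ 0.6 -0.5 -1.6] j6 0.68 j1 0.06
to [507.5, 89.6, 140] jaw -35.2 turn [-0.5 -0.9  0.4] dp cm [ 6.68  1.13 -1.81] dp in final axes [ 6.66  1.09 -1.9 ]
to [507.5, 89.6, 140] jaw -215.2 turn [179.5   0.7   1.4] dp cm [ 6.68  1.13 -1.81] dp in final axes [ 6.66 -1.09  1.9 ]
```

>>> {"method": "jog_arm", "body": {"turn": [[-0.5,-0.9,0.4],[0,0,0],[0,0,0],[0,0,0]], "dp": [[1,1.1,-1.9],[3,0,0],[2.6,0,0],[0,0,0]], "gripper": [1,1,1,1]}}

```text
clock: 15.52
eef_pos: [507.2, 88.5, 136.2]
eef_rot: [-2.014, 1.567, -2.628]
wrist_force: [0.7, 1.4, -0.4]
finger_gap: 17.8
```

```bash
python3 -c "
from h import *
go([507.5,89.6,99.4],-35.2)"
```

```text
t15.53 pos [507.2  88.5 136.2] jaw ang -35.2 x [-0.003 -0.002 -1.   ] gap 17.8 F [ 0.7  1.4 -0.4] j6 0.72 j1 0.10
to [507.5, 89.6, 99.4] jaw -35.2 turn [-0.  -0.1  0.2] dp cm [ 3.68  0.12 -0.03] dp in final axes [ 3.68  0.11 -0.04]
to [507.5, 89.6, 99.4] jaw -215.2 turn [180.    0.3   0.2] dp cm [ 3.68  0.12 -0.03] dp in final axes [ 3.68 -0.11  0.04]
```

>>> {"method": "jog_arm", "body": {"turn": [[0,0,0.2],[0,0,0],[0,0,0]], "dp": [[1.2,0.1,0],[1.2,0,0],[0,0,0]], "gripper": [1,1,1]}}

```text
clock: 15.9
eef_pos: [508.6, 88.7, 111.7]
eef_rot: [2.313, 1.57, 1.697]
wrist_force: [0.4, 0.0, -1.2]
finger_gap: 17.7
```

```bash
python3 -c "
from h import *
go([507.5,89.6,99.4],-35.2)"
```

```text
t15.90 pos [508.6  88.7 111.7] jaw ang -35.3 x [-0.     0.001 -1.   ] gap 17.7 F [ 0.4  0.  -1.2] j6 0.72 j1 0.10
to [507.5, 89.6, 99.4] jaw -35.2 turn [-0.1 -0.  -0. ] dp cm [ 1.23  0.01 -0.14] dp in final axes [ 1.23  0.01 -0.14]
to [507.5, 89.6, 99.4] jaw -215.2 turn [ 1.799e+02 -1.000e-01  1.000e-01] dp cm [ 1.23  0.01 -0.14] dp in final axes [ 1.23 -0.01  0.14]
```

>>> {"method": "jog_arm", "body": {"turn": [[0,0,0],[0,0,0],[0,0,0],[0,0,0]], "dp": [[0.4,0,-0.1],[0.4,0,0],[0.2,0,0],[0,0,0]], "gripper": [1,1,1,1]}}

```text
clock: 16.4
eef_pos: [508.3, 89.4, 102.0]
eef_rot: [1.3, 1.569, 0.685]
wrist_force: [-0.2, -0.3, -1.2]
finger_gap: 17.8
```

>>> {"method": "jog_arm", "body": {"turn": [[0,0,0],[0,0,0]], "dp": [[0.15,0,0],[0,0,0]], "gripper": [1,1]}}

```text
clock: 16.65
eef_pos: [508.4, 89.4, 100.6]
eef_rot: [1.226, 1.569, 0.611]
wrist_force: [0.1, 0.2, -1.7]
finger_gap: 17.8
```

```bash
python3 -c "
from h import *
go([507.5,89.6,99.4],-35.2)
p,d=camera('side');W=cloud(d,'side')
S=rect(W,(240,330,170,250),84,104);print(np.histogram(S[:,2],bins=np.arange(84,104,1)))
cv2.imwrite('pics/s6.png',cv2.resize(p[130:280,200:380,::-1],None,fx=4,fy=4))"
```

```text
t16.65 pos [508.4  89.4 100.6] jaw ang -35.2 x [ 0.002  0.001 -1.   ] gap 17.8 F [ 0.1  0.2 -1.7] j6 0.72 j1 0.10
to [507.5, 89.6, 99.4] jaw -35.2 turn [-0.   0.  -0.1] dp cm [ 0.12 -0.03 -0.09] dp in final axes [ 0.12 -0.03 -0.09]
to [507.5, 89.6, 99.4] jaw -215.2 turn [ 1.8e+02 -2.0e-01 -1.0e-01] dp cm [ 0.12 -0.03 -0.09] dp in final axes [0.12 0.03 0.09]
(array([  0,   0,   3,   3,   2,  10,  18,  26,  59, 149, 246, 261, 101,
        38,  10,   5,   3,   9,   8]), array([ 84,  85,  86,  87,  88,  89,  90,  91,  92,  93,  94,  95,  96,
        97,  98,  99, 100, 101, 102, 103]))
```

View pics/s6.png

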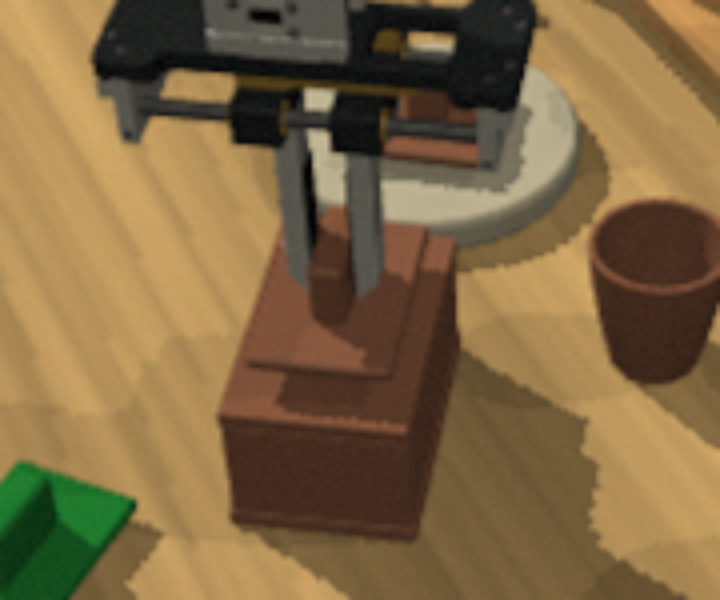

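Lid at plate z≈95 (1 mm to go), key in the mouth, in line with the jar (lid outline at about (335,300) of the crop). Lower the rest and release.

>>> {"method": "jog_arm", "body": {"turn": [[0,0,0],[0,0,0],[0,0,0]], "dp": [[0.15,0,-0.1],[0.1,0,0],[0,0,0]], "gripper": [1,1,1]}}

```text
clock: 17.08
eef_pos: [507.9, 90.1, 99.5]
eef_rot: [0.99, 1.567, 0.375]
wrist_force: [-0.5, 0.1, -1.9]
finger_gap: 18.0
```

```bash
python3 -c "
from h import *
show()
p,d=camera('side');W=cloud(d,'side')
S=rect(W,(240,330,170,250),84,104);print(np.histogram(S[:,2],bins=np.arange(84,104,1))[0])"
```

```text
t17.07 pos [507.9  90.1  99.5] jaw ang -35.2 x [ 0.003  0.001 -1.   ] gap 18.0 F [-0.5  0.1 -1.9] j6 0.72 j1 0.10
[  0   0   3   9  13  11  38  64 157 265 223 118  19   7   9   4   6   2
   7]
```

>>> {"method": "jog_arm", "body": {"turn": [[0,0,0],[0,0,0],[0,0,0],[0,0,0]], "dp": [[0,0,0],[0,0,0],[0,0,0],[0,0,0]], "gripper": [0.6,0.3,0.2,0.2]}}

```text
clock: 17.62
eef_pos: [508.0, 90.1, 99.3]
eef_rot: [0.973, 1.567, 0.358]
wrist_force: [0.2, 0.1, 1.2]
finger_gap: 54.7
```

>>> {"method": "jog_arm", "body": {"turn": [[0,0,0],[0,0,0],[0,0,0],[0,0,0]], "dp": [[-2,0,0],[-4,0,0],[-5,0,0],[0,0,0]], "gripper": [0.2,0,0,0]}}

```text
clock: 18.12
eef_pos: [507.3, 89.9, 212.1]
eef_rot: [1.111, 1.568, 0.496]
wrist_force: [0.1, 0.1, 0.2]
finger_gap: 92.8
```

```bash
python3 -c "
from h import *
go([481.2,-320,190],-35.2)
p,d=camera('side');W=cloud(d,'side')
rep('lid ob',W,(240,330,170,270),91,97);rep('knob',W,(240,330,170,270),122,130)"
```

```text
t18.12 pos [507.3  89.9 212.1] jaw ang -35.2 x [ 0.002  0.001 -1.   ] gap 92.8 F [0.1 0.1 0.2] j6 0.72 j1 0.10
to [481.2, -320, 190] jaw -35.2 turn [-0.   0.1 -0.1] dp cm [  2.15 -34.99  21.52] dp in final axes [  2.21 -35.    21.49]
to [481.2, -320, 190] jaw -215.2 turn [ 1.8e+02 -2.0e-01 -1.0e-01] dp cm [  2.15 -34.99  21.52] dp in final axes [  2.21  35.   -21.49]
lid ob 1050 z93.6 rect c(507.1,90.0) size(106.6,67.8) ang 55.1 circ (507.6,89.5) r61.2 mean [503.8  81.9]
knob 174 z125.3 rect c(507.8,91.1) size(51.6,17.8) ang 54.1 circ (508.4,90.2) r26.2 mean [506.2  88. ]
```

>>> {"method": "jog_arm", "body": {"turn": [[0,0,0],[0,0,0],[0,0,0],[0,0,0],[0,0,0],[0,0,0],[0,0,0],[0,0,0]], "dp": [[0,-5,3],[0,-5,3],[0,-5,3],[0,-5,3],[0,-5,3],[0,-5,3],[0,-5,3],[0,0,0]], "gripper": [0,0,0,0,0,0,0,0]}}

```text
clock: 19.18
eef_pos: [471.2, -328.0, 195.8]
eef_rot: [-2.98, 1.552, 2.691]
wrist_force: [1.4, 0.3, -0.9]
finger_gap: 94.1
```

```bash
python3 -c "
from h import *
go([481.5,-320,170],-35)"
```

```text
t19.18 pos [ 471.2 -328.   195.8] jaw ang -35.1 x [-0.017  0.008 -1.   ] gap 94.1 F [ 1.4  0.3 -0.9] j6 -0.06 j1 -0.67
to [481.5, -320, 170] jaw -35.0 turn [-0.1 -1.   0.2] dp cm [2.57 1.26 0.43] dp in final axes [2.58 1.25 0.39]
to [481.5, -320, 170] jaw -215.0 turn [179.9   0.3   1.6] dp cm [2.57 1.26 0.43] dp in final axes [ 2.58 -1.25 -0.39]
```

>>> {"method": "jog_arm", "body": {"turn": [[0,-1,0.2],[0,0,0],[0,0,0],[0,0,0]], "dp": [[0.5,1.2,0.4],[2,0,0],[2,0,0],[0,0,0]], "gripper": [0,0,0,0]}}

```text
clock: 19.68
eef_pos: [483.1, -313.8, 145.8]
eef_rot: [2.497, 1.567, 1.889]
wrist_force: [0.9, -0.4, 0.0]
finger_gap: 94.1
```

```bash
python3 -c "
from h import *
go([481.5,-320,110],-35)"
```

```text
t19.68 pos [ 483.1 -313.8  145.8] jaw ang -34.8 x [-0.001  0.003 -1.   ] gap 94.1 F [ 0.9 -0.4  0. ] j6 -0.03 j1 -0.64
to [481.5, -320, 110] jaw -35.0 turn [ 0.2 -0.2 -0.1] dp cm [ 3.57 -0.61  0.23] dp in final axes [ 3.58 -0.6   0.22]
to [481.5, -320, 110] jaw 145.0 turn [-179.8    0.2   -0.3] dp cm [ 3.57 -0.61  0.23] dp in final axes [ 3.58  0.6  -0.22]
```

>>> {"method": "jog_arm", "body": {"turn": [[0,-0.2,0],[0,0,0],[0,0,0],[0,0,0]], "dp": [[0.2,-0.6,0.2],[1,0,0],[1,0,0],[0,0,0]], "gripper": [0,0,0,0]}}

```text
clock: 20.18
eef_pos: [482.4, -319.0, 123.6]
eef_rot: [0.623, 1.567, 0.016]
wrist_force: [-0.5, -0.8, 0.4]
finger_gap: 93.8
```

```bash
python3 -c "
from h import *
go([481.5,-320,110],-35)"
```

```text
t20.18 pos [ 482.4 -319.   123.6] jaw ang -34.7 x [ 0.004  0.    -1.   ] gap 93.8 F [-0.5 -0.8  0.4] j6 -0.04 j1 -0.65
to [481.5, -320, 110] jaw -35.0 turn [ 0.3  0.2 -0.1] dp cm [ 1.36 -0.13 -0.02] dp in final axes [ 1.36 -0.13 -0.02]
to [481.5, -320, 110] jaw 145.0 turn [-179.7    0.2    0.3] dp cm [ 1.36 -0.13 -0.02] dp in final axes [1.36 0.13 0.02]
```

>>> {"method": "jog_arm", "body": {"turn": [[0,0.2,0],[0,0,0],[0,0,0],[0,0,0]], "dp": [[0.6,-0.1,0],[0.7,0,0],[0,0,0],[0,0,0]], "gripper": [0,0,0,0.2]}}

```text
clock: 20.68
eef_pos: [481.9, -320.1, 109.9]
eef_rot: [1.653, 1.569, 1.047]
wrist_force: [-0.3, -0.1, 0.5]
finger_gap: 87.2
```

```bash
python3 -c "
from h import *
go([481.5,-320,110],-35)
p,d=camera('side');cv2.imwrite('pics/s7.png',cv2.resize(p[250:480,290:530,::-1],None,fx=2.5,fy=2.5))"
```

```text
t20.68 pos [ 481.9 -320.1  109.9] jaw ang -34.8 x [ 0.001  0.002 -1.   ] gap 87.2 F [-0.3 -0.1  0.5] j6 -0.05 j1 -0.65
to [481.5, -320, 110] jaw -35.0 turn [ 0.2 -0.  -0.1] dp cm [-0.01 -0.01 -0.04] dp in final axes [-0.01 -0.01 -0.04]
to [481.5, -320, 110] jaw 145.0 turn [-179.8    0.2   -0. ] dp cm [-0.01 -0.01 -0.04] dp in final axes [-0.01  0.01  0.04]
```

View pics/s7.png

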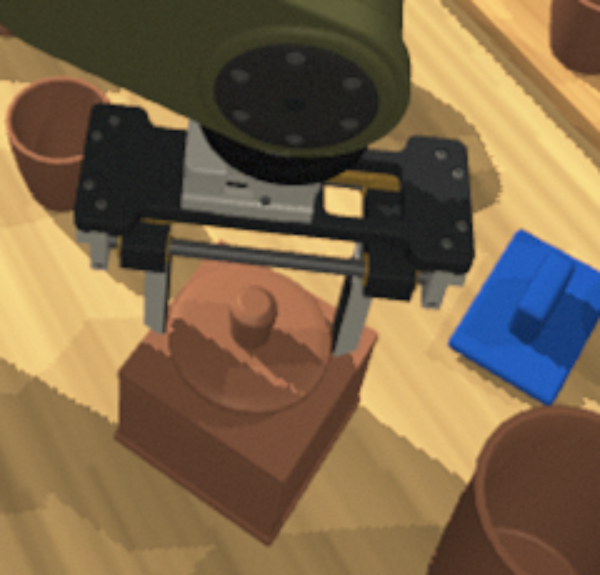

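The knob (≈(252,310) in crop) is midway between the fingers. Close.

>>> {"method": "jog_arm", "body": {"turn": [[0,0,0],[0,0,0],[0,0,0],[0,0,0],[0,0,0],[0,0,0],[0,0,0],[0,0,0]], "dp": [[0,0,0],[0,0,0],[0,0,0],[0,0,0],[0,0,0],[0,0,0],[0,0,0],[0,0,0]], "gripper": [0.6,0.7,1,1,1,1,1,1], "grip_force": 20}}

```text
clock: 21.72
eef_pos: [482.1, -320.2, 110.4]
eef_rot: [1.28, 1.568, 0.673]
wrist_force: [0.4, 0.2, -0.0]
finger_gap: 23.2
```

>>> {"method": "jog_arm", "body": {"turn": [[0,0,0],[0,0,0]], "dp": [[0,0,0],[-1,0,0]], "gripper": [1,1]}}

```text
clock: 21.98
eef_pos: [481.7, -319.9, 120.0]
eef_rot: [1.978, 1.568, 1.372]
wrist_force: [0.3, 0.3, -1.3]
finger_gap: 23.6
```

```bash
python3 -c "
from h import *
show()"
```

```text
t21.98 pos [ 481.7 -319.9  120. ] jaw ang -34.8 x [ 0.001  0.002 -1.   ] gap 23.6 F [ 0.3  0.3 -1.3] j6 -0.04 j1 -0.65
```

>>> {"method": "jog_arm", "body": {"turn": [[0,0,0],[0,0,0],[0,0,0],[0,0,0]], "dp": [[-2,0,0],[-3,0,0],[-2,0,0],[0,0,0]], "gripper": [1,1,1,1]}}

```text
clock: 22.48
eef_pos: [481.7, -320.2, 194.7]
eef_rot: [1.309, 1.568, 0.703]
wrist_force: [-0.7, -0.3, -0.9]
finger_gap: 23.6
```

```bash
python3 -c "
from h import *
go([659.6,-125.5,180],-35)
p,d=camera('side');W=cloud(d,'side');cv2.imwrite('pics/s8.png',cv2.resize(p[230:480,290:540,::-1],None,fx=2.3,fy=2.3))
rep('sq neck',W,(310,460,330,470),95,101);rep('sq jar',W,(310,460,330,470),83,92)
rep('ro neck',W,(370,460,215,290),107,113)"
```

```text
t22.48 pos [ 481.7 -320.2  194.7] jaw ang -34.8 x [ 0.002  0.001 -1.   ] gap 23.6 F [-0.7 -0.3 -0.9] j6 -0.04 j1 -0.65
to [659.6, -125.5, 180] jaw -35.0 turn [ 0.2  0.  -0.1] dp cm [ 1.53 26.13  3.51] dp in final axes [ 1.47 26.15  3.4 ]
to [659.6, -125.5, 180] jaw 145.0 turn [-1.798e+02  2.000e-01  1.000e-01] dp cm [ 1.53 26.13  3.51] dp in final axes [  1.47 -26.15  -3.4 ]
sq neck 350 z97.4 rect c(476.7,-329.4) size(42.3,60.9) ang 52.2 circ (481.8,-322.7) r30.6 mean [ 474.4 -332.6]
sq jar 3011 z85.9 rect c(482.7,-321.5) size(106.3,104.7) ang 26.9 circ (482.2,-322.5) r72.4 mean [ 472.3 -338.1]
ro neck none
```

View pics/s8.png

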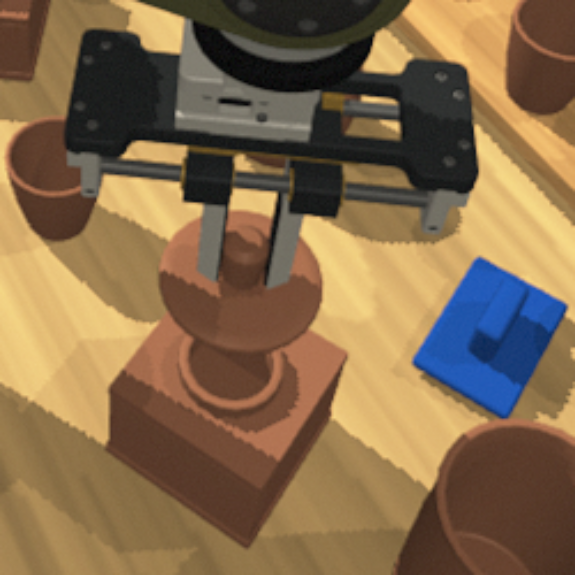

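>>> {"method": "jog_arm", "body": {"turn": [[0,0,0],[0,0,0],[0,0,0],[0,0,0],[0,0,0],[0,0,0],[0,0,0]], "dp": [[0,4,0.6],[0,4.5,0.6],[0,4.5,0.6],[0,4.5,0.6],[0,4.5,0.5],[0,4,0.5],[0,0,0]], "gripper": [1,1,1,1,1,1,1]}}

```text
clock: 23.4
eef_pos: [660.4, -119.1, 184.6]
eef_rot: [-3.065, 1.558, 2.609]
wrist_force: [-0.2, -1.5, -1.4]
finger_gap: 23.4
```

```bash
python3 -c "
from h import *
go([659.6,-125.5,150],-35)"
```

```text
t23.40 pos [ 660.4 -119.1  184.6] jaw ang -34.9 x [-0.011  0.006 -1.   ] gap 23.4 F [-0.2 -1.5 -1.4] j6 0.37 j1 -0.23
to [659.6, -125.5, 150] jaw -35.0 turn [ 0.1 -0.7  0.1] dp cm [ 3.46 -0.57  0.35] dp in final axes [ 3.46 -0.57  0.3 ]
to [659.6, -125.5, 150] jaw 145.0 turn [-1.799e+02 -1.000e-01 -1.100e+00] dp cm [ 3.46 -0.57  0.35] dp in final axes [ 3.46  0.57 -0.3 ]
```

>>> {"method": "jog_arm", "body": {"turn": [[0,-0.7,0.1],[0,0,0],[0,0,0],[0,0,0],[0,0,0]], "dp": [[0.3,-0.6,0.3],[1.5,0,0],[1.5,0,0],[0.7,0,0],[0,0,0]], "gripper": [1,1,1,1,1]}}

```text
clock: 24.02
eef_pos: [656.9, -128.7, 139.2]
eef_rot: [-2.838, 1.568, 2.833]
wrist_force: [0.5, -0.7, -1.5]
finger_gap: 23.4
```

```bash
python3 -c "
from h import *
go([659.6,-125.5,122.4],-35)"
```

```text
t24.02 pos [ 656.9 -128.7  139.2] jaw ang -35.1 x [-0.003  0.001 -1.   ] gap 23.4 F [ 0.5 -0.7 -1.5] j6 0.36 j1 -0.25
to [659.6, -125.5, 122.4] jaw -35.0 turn [-0.1 -0.2  0.1] dp cm [1.68 0.42 0.04] dp in final axes [1.68 0.42 0.04]
to [659.6, -125.5, 122.4] jaw -215.0 turn [1.799e+02 1.000e-01 3.000e-01] dp cm [1.68 0.42 0.04] dp in final axes [ 1.68 -0.42 -0.04]
```

>>> {"method": "jog_arm", "body": {"turn": [[0,-0.2,0.1],[0,0,0],[0,0,0]], "dp": [[0,0.4,0],[0.4,0,0],[0,0,0]], "gripper": [1,1,1]}}

```text
clock: 24.4
eef_pos: [659.8, -125.2, 136.0]
eef_rot: [0.615, 1.568, 0.003]
wrist_force: [-0.0, -0.2, -1.0]
finger_gap: 23.7
```

```bash
python3 -c "
from h import *
go([659.6,-125.5,122.4],-35)"
```

```text
t24.40 pos [ 659.8 -125.2  136. ] jaw ang -35.1 x [ 0.003  0.    -1.   ] gap 23.7 F [-0.  -0.2 -1. ] j6 0.37 j1 -0.24
to [659.6, -125.5, 122.4] jaw -35.0 turn [-0.1  0.1 -0.1] dp cm [ 1.36 -0.03 -0.  ] dp in final axes [ 1.36 -0.03  0.  ]
to [659.6, -125.5, 122.4] jaw -215.0 turn [ 1.799e+02 -1.000e-01 -2.000e-01] dp cm [ 1.36 -0.03 -0.  ] dp in final axes [ 1.36  0.03 -0.  ]
```

>>> {"method": "jog_arm", "body": {"turn": [[0,0,0],[0,0,0],[0,0,0],[0,0,0],[0,0,0]], "dp": [[0.4,0,0],[0.4,0,0],[0.2,0,0],[0.1,0,0],[0,0,0]], "gripper": [1,1,1,1,1]}}

```text
clock: 25.02
eef_pos: [659.9, -125.2, 124.3]
eef_rot: [0.594, 1.568, -0.018]
wrist_force: [0.4, 0.9, -0.5]
finger_gap: 23.5
```

```bash
python3 -c "
from h import *
go([659.6,-125.5,122.4],-35)
p,d=camera('side');W=cloud(d,'side')
S=rect(W,(360,470,190,290),108,130);S=S[np.hypot(S[:,0]-659,S[:,1]+125)<48];print(np.histogram(S[:,2],bins=np.arange(108,130,1)))
cv2.imwrite('pics/s9.png',cv2.resize(p[150:330,320:520,::-1],None,fx=3,fy=3))"
```

```text
t25.02 pos [ 659.9 -125.2  124.3] jaw ang -35.0 x [ 0.003 -0.    -1.   ] gap 23.5 F [ 0.4  0.9 -0.5] j6 0.37 j1 -0.24
to [659.6, -125.5, 122.4] jaw -35.0 turn [-0.   0.1 -0.1] dp cm [ 0.19 -0.04 -0.01] dp in final axes [ 0.19 -0.04 -0.01]
to [659.6, -125.5, 122.4] jaw -215.0 turn [180.   -0.2  -0.2] dp cm [ 0.19 -0.04 -0.01] dp in final axes [0.19 0.04 0.01]
(array([  0,   0,   0,   6,  13,  23,  24,  37,  69, 144, 248, 272, 211,
        69,  17,   5,   9,   7,   6,   9,  10]), array([108, 109, 110, 111, 112, 113, 114, 115, 116, 117, 118, 119, 120,
       121, 122, 123, 124, 125, 126, 127, 128, 129]))
```

View pics/s9.png

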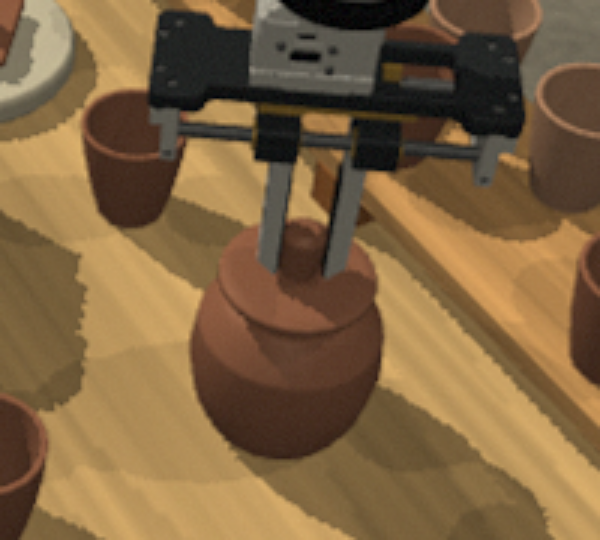

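Plate top reads ~119.3, about 1.7 mm above seating; the lid sits centred over the jar. Lower the rest.

>>> {"method": "jog_arm", "body": {"turn": [[0,0,0],[0,0,0],[0,0,0],[0,0,0]], "dp": [[0.1,0,0],[0.1,0,0],[0.1,0,0],[0,0,0]], "gripper": [1,1,1,1]}}

```text
clock: 25.58
eef_pos: [660.2, -125.3, 122.5]
eef_rot: [0.517, 1.566, -0.095]
wrist_force: [0.3, -1.0, -1.3]
finger_gap: 23.3
```

```bash
python3 -c "
from h import *
go([659.6,-125.5,122.4],-35)
p,d=camera('side');W=cloud(d,'side')
S=rect(W,(360,470,190,290),108,130);S=S[np.hypot(S[:,0]-659,S[:,1]+125)<48];print(np.histogram(S[:,2],bins=np.arange(108,130,1))[0])"
```

```text
t25.57 pos [ 660.2 -125.3  122.5] jaw ang -35.0 x [ 0.005 -0.    -1.   ] gap 23.3 F [ 0.3 -1.  -1.3] j6 0.37 j1 -0.24
to [659.6, -125.5, 122.4] jaw -35.0 turn [-0.   0.2 -0.1] dp cm [ 0.01 -0.05 -0.04] dp in final axes [ 0.01 -0.05 -0.04]
to [659.6, -125.5, 122.4] jaw -215.0 turn [180.   -0.2  -0.4] dp cm [ 0.01 -0.05 -0.04] dp in final axes [0.01 0.05 0.04]
[  0   1  11  10  28  31  72 132 217 293 229  88  19   4   4  10   7  13
   6   5  15]
```

Seated (plate top ≈117.6). Release and retreat.

>>> {"method": "jog_arm", "body": {"turn": [[0,0,0],[0,0,0],[0,0,0],[0,0,0]], "dp": [[0,0,0],[0,0,0],[0,0,0],[0,0,0]], "gripper": [0.6,0.3,0.2,0.2]}}

```text
clock: 26.12
eef_pos: [660.3, -125.3, 122.3]
eef_rot: [0.501, 1.566, -0.111]
wrist_force: [-0.5, -0.3, -0.3]
finger_gap: 60.2
```

>>> {"method": "jog_arm", "body": {"turn": [[0,0,0],[0,0,0],[0,0,0],[0,0,0]], "dp": [[-2,0,0],[-4,0,0],[-3,0,0],[0,0,0]], "gripper": [0.2,0,0,0]}}

```text
clock: 26.62
eef_pos: [660.1, -125.3, 219.5]
eef_rot: [0.459, 1.563, -0.152]
wrist_force: [0.1, 0.3, -0.2]
finger_gap: 93.7
```

```bash
python3 -c "
from h import *
go([636,265.5,190],52)
p,d=camera('side');W=cloud(d,'side')
rep('lid ro',W,(365,465,205,310),114,121);rep('knob',W,(365,465,190,310),146,154)"
```

```text
t26.62 pos [ 660.1 -125.3  219.5] jaw ang -35.0 x [ 0.007 -0.001 -1.   ] gap 93.7 F [ 0.1  0.3 -0.2] j6 0.37 j1 -0.24
to [636, 265.5, 190] jaw 52.0 turn [-87.    0.5   0.1] dp cm [  2.89  30.6  -24.43] dp in final axes [ 2.95 25.96 29.32]
to [636, 265.5, 190] jaw -128.0 turn [93.   0.1 -0.5] dp cm [  2.89  30.6  -24.43] dp in final axes [  2.95 -25.96 -29.32]
lid ro 1283 z117.4 rect c(658.8,-125.4) size(87.5,85.5) ang 44.7 circ (658.7,-125.7) r45.0 mean [ 654.3 -131.2]
knob 112 z148.9 rect c(658.6,-126.4) size(19.6,21.6) ang 15.5 circ (658.5,-126.0) r11.7 mean [ 658.  -126.8]
```

>>> {"method": "jog_arm", "body": {"turn": [[3,0.5,0],[0,0,0],[0,0,0],[0,0,0],[0,0,0],[0,0,0],[0,0,0],[0,0,0]], "dp": [[0,4,-3],[0,4,-3.5],[0,4,-3.5],[0,4,-3.5],[0,4,-3.5],[0,4,-3.5],[0,3,-2],[0,0,0]], "gripper": [0,0,0,0,0,0,0,0]}}

```text
clock: 27.68
eef_pos: [642.9, 236.1, 209.2]
eef_rot: [-2.662, 1.554, 2.954]
wrist_force: [-0.5, -0.3, -0.5]
finger_gap: 94.1
```

```bash
python3 -c "
from h import *
go([636,265.5,120],-38)"
```

```text
t27.68 pos [642.9 236.1 209.2] jaw ang -38.3 x [-0.016  0.003 -1.   ] gap 94.1 F [-0.5 -0.3 -0.5] j6 0.96 j1 0.30
to [636, 265.5, 120] jaw -38.0 turn [-0.3 -0.8  0.4] dp cm [ 8.94  1.95 -2.24] dp in final axes [ 8.92  1.89 -2.36]
to [636, 265.5, 120] jaw -218.0 turn [179.7   0.7   1.3] dp cm [ 8.94  1.95 -2.24] dp in final axes [ 8.92 -1.89  2.36]
```

>>> {"method": "jog_arm", "body": {"turn": [[-0.3,-0.8,0.4],[0,0,0],[0,0,0],[0,0,0],[0,0,0]], "dp": [[1,1.9,-2.3],[3,0,0],[4,0,0],[3,0,0],[0,0,0]], "gripper": [0,0,0,0,0]}}

```text
clock: 28.3
eef_pos: [635.3, 260.7, 92.8]
eef_rot: [-1.994, 1.565, -2.659]
wrist_force: [-0.8, -0.4, 0.8]
finger_gap: 93.6
```

```bash
python3 -c "
from h import *
go([636,265.5,41.5],-38)"
```

```text
t28.30 pos [635.3 260.7  92.8] jaw ang -38.1 x [-0.005 -0.003 -1.   ] gap 93.6 F [-0.8 -0.4  0.8] j6 1.00 j1 0.34
to [636, 265.5, 41.5] jaw -38.0 turn [-0.1 -0.1  0.3] dp cm [ 5.12  0.45 -0.23] dp in final axes [ 5.13  0.42 -0.24]
to [636, 265.5, 41.5] jaw -218.0 turn [179.9   0.5   0.2] dp cm [ 5.12  0.45 -0.23] dp in final axes [ 5.13 -0.42  0.24]
```

>>> {"method": "jog_arm", "body": {"turn": [[0,-0.1,0.3],[0,0,0],[0,0,0],[0,0,0]], "dp": [[0.5,0.4,-0.2],[1.5,0,0],[1.5,0,0],[0,0,0]], "gripper": [0,0,0,0]}}

```text
clock: 28.8
eef_pos: [637.4, 264.7, 58.3]
eef_rot: [1.159, 1.568, 0.493]
wrist_force: [-0.2, -0.5, -0.4]
finger_gap: 93.9
```

```bash
python3 -c "
from h import *
go([636,265.5,41.5],-38)"
```

```text
t28.80 pos [637.4 264.7  58.3] jaw ang -38.2 x [ 0.003  0.001 -1.   ] gap 93.9 F [-0.2 -0.5 -0.4] j6 1.01 j1 0.34
to [636, 265.5, 41.5] jaw -38.0 turn [-0.2  0.1 -0.2] dp cm [ 1.68 -0.03 -0.16] dp in final axes [ 1.68 -0.02 -0.16]
to [636, 265.5, 41.5] jaw -218.0 turn [ 1.798e+02 -3.000e-01 -1.000e-01] dp cm [ 1.68 -0.03 -0.16] dp in final axes [1.68 0.02 0.16]
```

>>> {"method": "jog_arm", "body": {"turn": [[0,0.1,-0.2],[0,0,0],[0,0,0],[0,0,0]], "dp": [[0.8,0,-0.2],[0.8,0,0],[0,0,0],[0,0,0]], "gripper": [0,0,0,0.2]}}

```text
clock: 29.3
eef_pos: [636.1, 266.2, 41.9]
eef_rot: [-3.026, 1.571, 2.591]
wrist_force: [0.0, -0.2, 0.8]
finger_gap: 87.7
```

```bash
python3 -c "
from h import *
go([636,265.5,41.5],-38)
p,d=camera('side');cv2.imwrite('pics/s10.png',cv2.resize(p[50:230,220:420,::-1],None,fx=3,fy=3))"
```

```text
t29.30 pos [636.1 266.2  41.9] jaw ang -38.2 x [-0.  0. -1.] gap 87.7 F [ 0.  -0.2  0.8] j6 1.01 j1 0.34
to [636, 265.5, 41.5] jaw -38.0 turn [-0.2 -0.   0. ] dp cm [ 0.04 -0.06  0.04] dp in final axes [ 0.04 -0.06  0.04]
to [636, 265.5, 41.5] jaw -218.0 turn [179.8   0.    0. ] dp cm [ 0.04 -0.06  0.04] dp in final axes [ 0.04  0.06 -0.04]
```

View pics/s10.png

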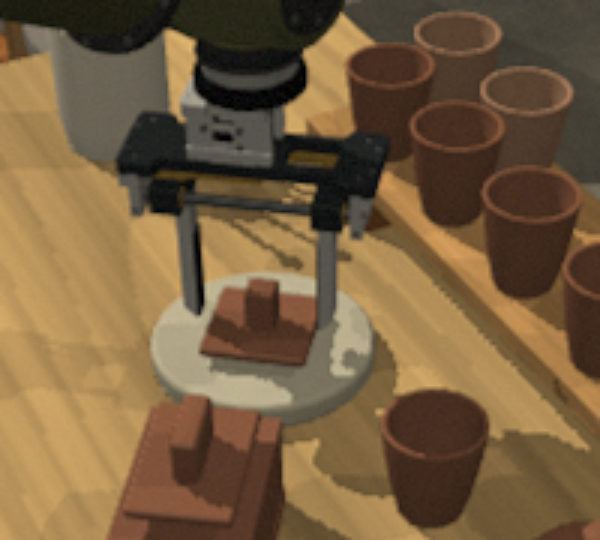

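The fingers straddle the knob (≈(262,303) in the crop) evenly. Close.

>>> {"method": "jog_arm", "body": {"turn": [[0,0,0],[0,0,0],[0,0,0],[0,0,0],[0,0,0],[0,0,0],[0,0,0],[0,0,0]], "dp": [[0,0,0],[0,0,0],[0,0,0],[0,0,0],[0,0,0],[0,0,0],[0,0,0],[0,0,0]], "gripper": [0.6,0.7,1,1,1,1,1,1], "grip_force": 20}}

```text
clock: 30.35
eef_pos: [636.4, 266.2, 42.5]
eef_rot: [1.009, 1.57, 0.343]
wrist_force: [-0.6, -0.4, -0.3]
finger_gap: 22.6
```

>>> {"method": "jog_arm", "body": {"turn": [[0,0,0],[0,0,0],[0,0,0],[0,0,0],[0,0,0],[0,0,0],[0,0,0]], "dp": [[0,0,0],[-1.5,0,0],[-3,0,0],[-4,0,0],[-4,0,0],[-3,0,0],[0,0,0]], "gripper": [1,1,1,1,1,1,1]}}

```text
clock: 31.22
eef_pos: [635.9, 266.1, 206.9]
eef_rot: [1.029, 1.568, 0.363]
wrist_force: [0.4, -1.1, -1.9]
finger_gap: 22.4
```

```bash
python3 -c "
from h import *
go([483,-321.5,200],-63.3)"
```

```text
t31.23 pos [635.9 266.1 206.9] jaw ang -38.2 x [ 0.003  0.001 -1.   ] gap 22.4 F [ 0.4 -1.1 -1.9] j6 1.01 j1 0.34
to [483, -321.5, 200] jaw -63.3 turn [25.1  0.1 -0.2] dp cm [  0.59 -55.65  24.3 ] dp in final axes [  0.69 -40.06  45.63]
to [483, -321.5, 200] jaw 116.7 turn [-1.549e+02  2.000e-01  1.000e-01] dp cm [  0.59 -55.65  24.3 ] dp in final axes [  0.69  40.06 -45.63]
```

>>> {"method": "jog_arm", "body": {"turn": [[8.4,0,0],[8.4,0,0],[8.3,0,0],[0,0,0],[0,0,0],[0,0,0],[0,0,0],[0,0,0]], "dp": [[0,0,0],[0,0,0],[0,0,0],[0,-3,3.4],[0,-3.4,3.9],[0,-3.4,3.9],[0,-3.4,3.9],[0,-3.4,3.9]], "gripper": [1,1,1,1,1,1,1,1]}}

```text
clock: 32.22
eef_pos: [563.6, 18.0, 195.1]
eef_rot: [-1.866, 1.559, -2.98]
wrist_force: [1.3, -0.6, -1.2]
finger_gap: 23.1
```

```bash
python3 -c "
from h import *
go([483,-321.5,200],-63.3)"
```

```text
t32.23 pos [563.6  18.  195.1] jaw ang -63.9 x [-0.012 -0.002 -1.   ] gap 23.1 F [ 1.3 -0.6 -1.2] j6 1.08 j1 -0.03
to [483, -321.5, 200] jaw -63.3 turn [-0.6 -0.2  0.7] dp cm [ -0.32 -22.2   26.93] dp in final axes [ -0.49 -22.45  26.71]
to [483, -321.5, 200] jaw -243.3 turn [179.4   1.    0.3] dp cm [ -0.32 -22.2   26.93] dp in final axes [ -0.49  22.45 -26.71]
```

>>> {"method": "jog_arm", "body": {"turn": [[-0.6,0,0.7],[0,0,0],[0,0,0],[0,0,0],[0,0,0],[0,0,0],[0,0,0],[0,0,0]], "dp": [[-0.2,-3.3,3.9],[-0.1,-3.3,3.9],[-0.1,-3.3,3.9],[0,-3.3,3.9],[0,-3.3,3.9],[0,-3,3.5],[0,-1.5,1.8],[0,0,0]], "gripper": [1,1,1,1,1,1,1,1]}}

```text
clock: 33.22
eef_pos: [477.7, -308.9, 188.3]
eef_rot: [-2.656, 1.555, 2.519]
wrist_force: [-0.4, 0.0, -2.4]
finger_gap: 22.7
```

```bash
python3 -c "
from h import *
go([483,-321.5,150],-63.3)
"
```

```text
t33.23 pos [ 477.7 -308.9  188.3] jaw ang -63.5 x [-0.013  0.009 -1.   ] gap 22.7 F [-0.4  0.  -2.4] j6 0.47 j1 -0.64
to [483, -321.5, 150] jaw -63.3 turn [-0.2 -0.8  0.4] dp cm [ 3.82 -0.07  1.42] dp in final axes [ 3.83 -0.1   1.37]
to [483, -321.5, 150] jaw -243.3 turn [179.8   0.7   1.3] dp cm [ 3.82 -0.07  1.42] dp in final axes [ 3.83  0.1  -1.37]
```

>>> {"method": "jog_arm", "body": {"turn": [[-0.2,-0.8,0.4],[0,0,0],[0,0,0],[0,0,0]], "dp": [[0,-0.1,1.4],[1.5,0,0],[2,0,0],[0,0,0]], "gripper": [1,1,1,1]}}

```text
clock: 33.72
eef_pos: [483.9, -319.4, 149.0]
eef_rot: [-2.736, 1.569, 2.446]
wrist_force: [-0.2, -0.1, -0.7]
finger_gap: 22.4
```

```bash
python3 -c "
from h import *
go([483,-321.5,111.5],-63.3)
p,d=camera('side');W=cloud(d,'side');cv2.imwrite('pics/s11.png',cv2.resize(p[230:480,290:540,::-1],None,fx=2.3,fy=2.3))
rep('sq jar',W,(310,460,330,470),83,92)
z=state()[1][2]-13.5+8
rep('lid',W,(310,460,300,440),z-3,z+3)"
```

```text
t33.73 pos [ 483.9 -319.4  149. ] jaw ang -63.1 x [-0.002  0.001 -1.   ] gap 22.4 F [-0.2 -0.1 -0.7] j6 0.45 j1 -0.65
to [483, -321.5, 111.5] jaw -63.3 turn [ 0.2 -0.1  0. ] dp cm [ 3.75 -0.17  0.15] dp in final axes [ 3.75 -0.17  0.15]
to [483, -321.5, 111.5] jaw 116.7 turn [-1.798e+02 -1.000e-01 -2.000e-01] dp cm [ 3.75 -0.17  0.15] dp in final axes [ 3.75  0.17 -0.15]
sq jar 2637 z85.9 rect c(482.7,-321.7) size(105.4,104.2) ang 27.0 circ (482.4,-322.1) r72.4 mean [ 470.4 -342.6]
lid 2037 z143.3 rect c(482.5,-319.9) size(80.0,79.4) ang 27.1 circ (481.9,-319.7) r54.4 mean [ 475.2 -329.8]
```

View pics/s11.png

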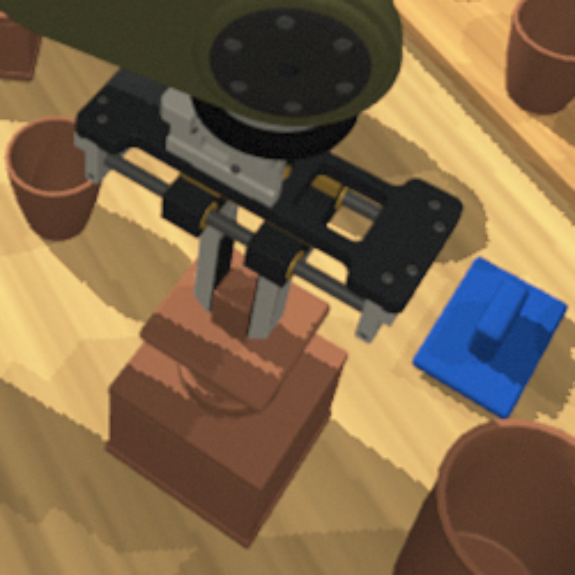

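>>> {"method": "jog_arm", "body": {"turn": [[0,0,0],[0,0,0],[0,0,0],[0,0,0]], "dp": [[0.4,-0.1,0.15],[1,0,0],[1,0,0],[0,0,0]], "gripper": [1,1,1,1]}}

```text
clock: 34.28
eef_pos: [484.6, -321.4, 125.4]
eef_rot: [0.575, 1.57, -0.526]
wrist_force: [0.3, 0.0, -0.7]
finger_gap: 23.3
```

```bash
python3 -c "
from h import *
go([483.5,-321.3,111.5],-63.3)"
```

```text
t34.27 pos [ 484.6 -321.4  125.4] jaw ang -63.1 x [ 0.001 -0.001 -1.   ] gap 23.3 F [ 0.3  0.  -0.7] j6 0.45 j1 -0.65
to [483.5, -321.3, 111.5] jaw -63.3 turn [ 0.2  0.1 -0. ] dp cm [ 1.39 -0.09 -0.06] dp in final axes [ 1.39 -0.09 -0.05]
to [483.5, -321.3, 111.5] jaw 116.7 turn [-1.798e+02  1.000e-01  1.000e-01] dp cm [ 1.39 -0.09 -0.06] dp in final axes [1.39 0.09 0.05]
```

>>> {"method": "jog_arm", "body": {"turn": [[0,0,0],[0,0,0],[0,0,0],[0,0,0],[0,0,0]], "dp": [[0.4,-0.1,0],[0.4,0,0],[0.2,0,0],[0.2,0,0],[0,0,0]], "gripper": [1,1,1,1,1]}}

```text
clock: 34.9
eef_pos: [483.8, -322.1, 113.1]
eef_rot: [0.518, 1.569, -0.582]
wrist_force: [-0.6, 0.9, -1.3]
finger_gap: 23.3
```

```bash
python3 -c "
from h import *
go([483.5,-321.3,111.5],-63.3)
p,d=camera('side');W=cloud(d,'side')
S=rect(W,(310,460,310,460),98,120);print(np.histogram(S[:,2],bins=np.arange(98,120,1)))
rep('lid',W,(310,460,310,460),103,110);rep('jar',W,(310,460,330,470),83,92)"
```

```text
t34.90 pos [ 483.8 -322.1  113.1] jaw ang -63.1 x [ 0.002 -0.001 -1.   ] gap 23.3 F [-0.6  0.9 -1.3] j6 0.45 j1 -0.65
to [483.5, -321.3, 111.5] jaw -63.3 turn [ 0.2  0.1 -0.1] dp cm [ 0.16  0.01 -0.08] dp in final axes [ 0.16  0.01 -0.08]
to [483.5, -321.3, 111.5] jaw 116.7 turn [-1.798e+02  1.000e-01  2.000e-01] dp cm [ 0.16  0.01 -0.08] dp in final axes [ 0.16 -0.01  0.08]
(array([  0,   0,   2,   8,  18,  22,  70, 244, 532, 708, 413,  96,  18,
         8,   7,  10,   4,   9,  11,   8,   9]), array([ 98,  99, 100, 101, 102, 103, 104, 105, 106, 107, 108, 109, 110,
       111, 112, 113, 114, 115, 116, 117, 118, 119]))
lid 2085 z107.2 rect c(482.2,-322.6) size(79.7,80.3) ang 27.1 circ (482.3,-322.7) r55.0 mean [ 474.5 -333.3]
jar 1992 z85.8 rect c(482.1,-321.7) size(104.6,104.7) ang 26.9 circ (482.4,-322.4) r72.5 mean [ 467.5 -340.1]
```

>>> {"method": "jog_arm", "body": {"turn": [[0,0,0],[0,0,0],[0,0,0],[0,0,0]], "dp": [[0.1,0,-0.05],[0.1,0,0],[0.1,0,0],[0,0,0]], "gripper": [1,1,1,1]}}

```text
clock: 35.45
eef_pos: [483.9, -321.8, 111.7]
eef_rot: [0.497, 1.567, -0.604]
wrist_force: [0.0, 0.4, -1.1]
finger_gap: 22.7
```

```bash
python3 -c "
from h import *
go([483.5,-321.3,111.5],-63.3)
p,d=camera('side');W=cloud(d,'side')
S=rect(W,(310,460,310,460),98,120);print(np.histogram(S[:,2],bins=np.arange(98,120,1))[0])
rep('lid',W,(310,460,310,460),102,110)"
```

```text
t35.45 pos [ 483.9 -321.8  111.7] jaw ang -63.1 x [ 0.003 -0.002 -1.   ] gap 22.7 F [ 0.   0.4 -1.1] j6 0.45 j1 -0.65
to [483.5, -321.3, 111.5] jaw -63.3 turn [ 0.2  0.2 -0.1] dp cm [ 0.02 -0.01 -0.06] dp in final axes [ 0.02 -0.01 -0.06]
to [483.5, -321.3, 111.5] jaw 116.7 turn [-1.798e+02  1.000e-01  3.000e-01] dp cm [ 0.02 -0.01 -0.06] dp in final axes [0.02 0.01 0.06]
[  0   2  12  13  51  90 337 651 618 280  56  11   9   8   7   8   5  12
   9  12  16]
lid 2094 z105.9 rect c(482.0,-322.3) size(80.0,80.2) ang 27.3 circ (482.3,-323.0) r54.1 mean [ 474.5 -332.9]
```

>>> {"method": "jog_arm", "body": {"turn": [[0,0,0],[0,0,0],[0,0,0],[0,0,0],[0,0,0],[0,0,0]], "dp": [[0.05,0,0],[0,0,0],[0,0,0],[0,0,0],[0,0,0],[0,0,0]], "gripper": [1,1,0.6,0.3,0.2,0.2]}}

```text
clock: 36.25
eef_pos: [484.0, -321.9, 111.1]
eef_rot: [0.492, 1.567, -0.609]
wrist_force: [-1.2, 0.5, 0.1]
finger_gap: 59.6
```

>>> {"method": "jog_arm", "body": {"turn": [[0,0,0],[0,0,0],[0,0,0],[0,0,0],[0,0,0]], "dp": [[-2,0,0],[-4,0,0],[-4,0,0],[-4,0,0],[0,0,0]], "gripper": [0.2,0,0,0,0]}}

```text
clock: 36.88
eef_pos: [483.3, -321.4, 254.8]
eef_rot: [0.525, 1.568, -0.576]
wrist_force: [0.5, -0.3, -0.7]
finger_gap: 94.0
```

```bash
python3 - <<'E'
from h import *
show()
for n,B in (("top",dict(ro=(335,420,125,210),sq=(435,540,210,300),ob=(215,315,205,300),ca=(250,300,145,195),cb=(355,405,245,292))),
            ("side",dict(ro=(375,455,205,310),sq=(325,450,335,470),ob=(250,320,180,270),ca=(340,390,175,228),cb=(288,340,278,338)))):
    p,d=camera(n);W=cloud(d,n);print(n);cv2.imwrite(f"pics/{n}_end.png",p[:,:,::-1])
    rep("ro plate",W,B["ro"],115,121)
    rep("sq plate",W,B["sq"],103,109);rep("sq jar",W,B["sq"],82,92)
    rep("ob plate",W,B["ob"],91,97);rep("ob jar",W,B["ob"],72,80)
    rep("cupA",W,B["ca"],70,80);rep("cupB",W,B["cb"],70,80)
E
```

```text
t36.88 pos [ 483.3 -321.4  254.8] jaw ang -63.1 x [ 0.002 -0.001 -1.   ] gap 94.0 F [ 0.5 -0.3 -0.7] j6 0.45 j1 -0.65
top
ro plate 1260 z117.5 rect c(658.1,-124.4) size(83.9,84.4) ang 86.2 circ (658.0,-124.4) r43.5 mean [ 656.  -123.9]
sq plate 999 z105.4 rect c(481.3,-316.5) size(76.9,70.9) ang 27.1 circ (480.5,-317.0) r50.6 mean [ 484.4 -304.9]
sq jar 773 z85.4 rect c(482.6,-316.3) size(98.6,97.8) ang 26.5 circ (481.4,-313.9) r66.2 mean [ 482.9 -287.1]
ob plate 1705 z93.8 rect c(506.8,90.8) size(103.7,67.8) ang 54.8 circ (506.5,90.8) r60.1 mean [504.9  89.7]
ob jar 1212 z74.0 rect c(506.6,90.3) size(136.5,88.3) ang 54.8 circ (506.6,90.1) r79.6 mean [498.8  85.6]
cupA 264 z74.3 rect c(667.6,69.3) size(68.7,70.2) ang 88.1 circ (667.8,69.4) r36.1 mean [668.5  70. ]
cupB 282 z74.1 rect c(463.8,-121.2) size(69.9,70.0) ang 41.8 circ (464.2,-121.0) r35.8 mean [ 464.4 -121.3]
side
ro plate 38 z116.8 rect c(668.3,-162.8) size(14.2,11.0) ang 29.9 circ (668.6,-162.2) r8.3 mean [ 668.5 -162.3]
sq plate 2675 z105.8 rect c(482.4,-322.1) size(80.7,80.2) ang 27.0 circ (483.0,-322.3) r55.3 mean [ 480.2 -325.6]
sq jar 2137 z85.8 rect c(482.6,-321.7) size(106.2,104.9) ang 26.9 circ (482.5,-321.5) r73.3 mean [ 470.5 -337.4]
ob plate 1041 z93.7 rect c(506.7,89.8) size(106.0,68.1) ang 55.2 circ (507.1,90.7) r60.8 mean [503.9  81.9]
ob jar 896 z73.8 rect c(506.6,90.1) size(138.8,88.8) ang 54.9 circ (507.7,90.5) r80.3 mean [496.6  62.1]
cupA 19 z74.1 rect c(654.3,99.4) size(24.3,4.8) ang 24.3 circ (654.9,97.9) r12.2 mean [653.9  99. ]
cupB 380 z73.9 rect c(464.8,-121.6) size(71.2,69.7) ang 64.4 circ (465.8,-121.1) r37.1 mean [ 464.6 -120.4]
```

View pics/side_end.png

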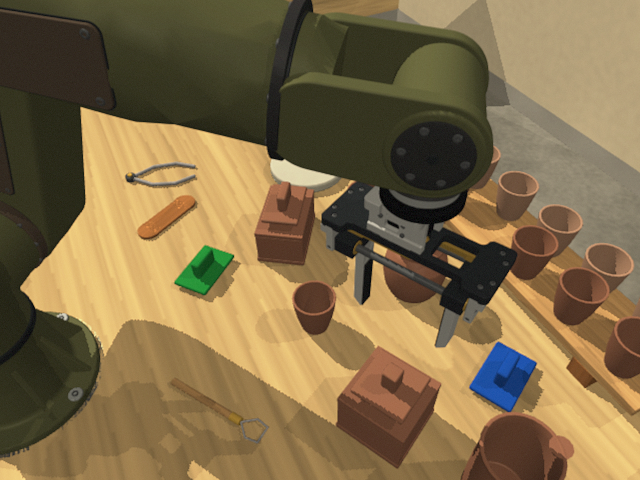

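```bash
python3 -c "
from h import *
print(order.sign_off());show()"
```

```text
the job is handed in; nothing more can be done
None
the job is handed in; nothing more can be done
```

All three lids are on their own jars and the job is handed in at about 37 s of the 128 s. I parked the square lid on the bat, moved the oblong lid to the oblong jar and the round lid to the round jar, then put the square lid on the square jar.

Last camera checks before handing in:

| Lid | Off jar centre | Turn off its jar | Plate top (nominal) |
|---|---|---|---|
| Oblong | about 0.5 mm | about 0.3° | 93.7 mm (94) |
| Square | about 0.5 mm | under 1° | 105.8 mm (106) |
| Round | about 1 mm | not needed | 117.5 mm (118) |

- **Jars and cups:** jar centres and both cups read where they started, within about 1 mm. The round jar's neck was measured before its lid went on, since the lid hides it. The gripper was open, about 14 cm above the square jar.
- **Checks that failed or disagreed:** in the last views the arm hid the round lid and cup A from the side camera, and part of the square jar and lid from the top camera, which put its lid and jar centres about 5 mm off. For those I relied on the unobstructed view. Small downward steps hardly showed in the wrist force, so I judged seating from the depth readings.

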